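# Sort the swapped microscope objectives

### The arm

A 6-joint arm with a two-finger parallel gripper is mounted at the origin on the work surface. World frame = base frame: x ahead of the robot, y to its left, z up, the work surface at z = 0. Lengths are in m, angles in rad, forces in N, time in s.
With the tool pointing down it reaches from about 0.3 to 0.775 m from the base axis. Payload 14.6 kg.
Tool frame: the origin (TCP) lies midway between the tips of the shut fingers; the grasp point (between the pads) lies 19 mm behind it; z points along the fingers, x is the direction in which the jaws open and shut, and the axes are right-handed (so a half turn about z gives the same grasp; the last joint's range is limited). The gripper opens to 85 mm and grips with 20 to 120 N. Pads are 22 mm wide; open, the fingers measure 114 mm over their backs; the gripper's body (76 mm by 85 mm) begins 54 mm behind the grasp point. The pads swing forward as they close: fully open they stand 13 mm farther back than shut.
Start: joints at [1.138, 0.3, 1.521, -0, 1.321, -0.067], TCP at [0.197, 0.514, 0.21] pointing down, gripper open.
Joint ranges: [-3.03, 3.03], [-0.79, 2.21], [0.23, 2.52], [-1.04, 4.18], [0, 3.07], [-2.55, 2.55]. Speed limits (rad/s): [2.22, 2.22, 2.57, 3.14, 3.14, 3.14].

### API

Orientations are given as a unit quaternion [w, x, y, z].
In Python, from bench import * gives the robot as it stands. The module is installed in compiled form; this text tells all that it offers.
- The arm moves only by the shell command python3 -m crank 'ROWS'. ROWS is JSON, a list of rows, each a list of 7 numbers: the turn, a rotation vector about the tool's x, y, z each as a share of 60 degrees, from -1 to 1, then the shift along the tool's x, y, z each as a share of 0.4 m, from -1 to 1, then the opening in per cent of the stroke, from 0 (shut) to 100 (fully open). In form: [[rx, ry, rz, tx, ty, tz, jaw], ...]. A call has 1 to 12 rows; each row is the pose to reach, as a shift and turn from the pose commanded when the call began, along the tool's axes at that moment; what a row does not reach only later rows make up. A row lasts 1/12 s, in which the tool goes at most 41.7 mm and 7.16 degrees, less where a joint would pass 70% of its speed; a pose out of reach is approached as far as the arm can. A call with a number of a shift or a turn outside -1 to 1 is refused whole. A call with a gripper value outside its range is refused whole. The fingers move at their own pace and stop on an object; the grip force is fixed at half the most. Time passes only in rows, so rows that repeat a pose let the fingers close. It gives the time, the measured TCP pose, the force and the opening at its end, in the units of the state.
- read_state(): the state, without advancing time (a new reading comes with each control period).
- camera(name): name is "scene" or "top"; returns the picture (480x640x3 uint8, red, green, blue); there is no depth.
- get_calibration(name): a dict with "intrinsics" (3x3 intrinsics, pixels), "k1" (the pictures are not rectified: a ray, as slopes to the right and down, at radius r is drawn at 1 + k1 r^2 times it, then the intrinsics apply), "rvec" (rotation vector, rad) and "tvec" (3), from world to camera coordinates, as OpenCV has them. Camera axes: x right, y down, z forward; pixel columns grow to the right and rows downward; lengths in m; the calibration is good to about 2 mm. A picture is of the moment at which its call begins. get_calibration takes no time and is no camera call.
- finish_job(): hands the job in, once; it reports no verdict.
The state is a dict: "clock": time; "q": joint angles; "joint_vel": joint speeds; "joint_torque": joint torques, N m; "ee_pos": TCP position; "ee_rot": TCP orientation; "ft_force": force on the tool from outside, world axes, zero at the start; "torque": the same for the moment, N m; "width": opening from 0.0 (shut) to 1.0 (fully open).
Only numpy, scipy, OpenCV 4.12 (cv2) and the standard library are available. Lean on these libraries where they do the work, as an engineer would, in place of code of your own. Each camera call takes 0.05 s, during which the arm holds its last target.

### The job

The four microscope objectives have been put back in each other's parking wells: sort them so that each stands upright, cap up, in the well whose rim has the colour of its cap. The empty black-rimmed well is free for parking one on the way. Set each one down gently, never dropping it or tipping it over, and leave the wafer dish where it is.

Things in the scene. Friction and masses are not known exactly. Their poses are not given: they have to be found in the camera images.
- lens_red_mid (a point): microscope objective with a red cap, standing upright, cap on top: aluminium cylinder 36 mm in diameter from its foot up to 22 mm below its top, with a thin red band, then a dark shoulder tapering over 11 mm to the red cap, 27 mm in diameter and 11 mm high; 64 mm tall over all, 0.12 to 0.26 kg. The point is its centre, half-way up (32 mm above its foot); z points up along its axis.
- lens_yellow_mid (a point): microscope objective with a yellow cap, standing upright, cap on top: aluminium cylinder 36 mm in diameter from its foot up to 22 mm below its top, with a thin yellow band, then a dark shoulder tapering over 11 mm to the yellow cap, 27 mm in diameter and 11 mm high; 70 mm tall over all, 0.12 to 0.26 kg. The point is its centre, half-way up (35 mm above its foot); z points up along its axis.
- lens_green_mid (a point): microscope objective with a green cap, standing upright, cap on top: aluminium cylinder 36 mm in diameter from its foot up to 22 mm below its top, with a thin green band, then a dark shoulder tapering over 11 mm to the green cap, 27 mm in diameter and 11 mm high; 76 mm tall over all, 0.12 to 0.26 kg. The point is its centre, half-way up (38 mm above its foot); z points up along its axis.
- lens_blue_mid (a point): microscope objective with a blue cap, standing upright, cap on top: aluminium cylinder 36 mm in diameter from its foot up to 22 mm below its top, with a thin blue band, then a dark shoulder tapering over 11 mm to the blue cap, 27 mm in diameter and 11 mm high; 82 mm tall over all, 0.12 to 0.26 kg. The point is its centre, half-way up (41 mm above its foot); z points up along its axis.
- well_red_floor (a point): parking well with a red rim and white floor, fixed to the bench: round cup, outside 76 mm in diameter and 12 mm high, bore 62 mm in diameter and 8 mm deep. The point is the centre of its floor, 4 mm above the bench; z is up. Home of the red objective.
- well_yellow_floor (a point): parking well with a yellow rim and white floor, fixed to the bench: round cup, outside 76 mm in diameter and 12 mm high, bore 62 mm in diameter and 8 mm deep. The point is the centre of its floor, 4 mm above the bench; z is up. Home of the yellow objective.
- well_green_floor (a point): parking well with a green rim and white floor, fixed to the bench: round cup, outside 76 mm in diameter and 12 mm high, bore 62 mm in diameter and 8 mm deep. The point is the centre of its floor, 4 mm above the bench; z is up. Home of the green objective.
- well_blue_floor (a point): parking well with a blue rim and white floor, fixed to the bench: round cup, outside 76 mm in diameter and 12 mm high, bore 62 mm in diameter and 8 mm deep. The point is the centre of its floor, 4 mm above the bench; z is up. Home of the blue objective.
- well_spare_floor (a point): spare parking well with a black rim, empty at the start, otherwise the same size as the coloured wells and fixed to the bench. The point is the centre of its floor, 4 mm above the bench; z is up.
- wafer_dish_mid (a point): clear flat dish with a violet-grey wafer in it, 80 mm in diameter and 11 mm high, loose on the bench among the wells; to be left alone. The point is its centre, half-way up.

How it is judged:
At the end, for the whole second after the job is handed in: Each objective stands in the well of its own colour: axis within 14 mm of the well's centre, foot on the well's floor (height within 4 mm), upright within 0.1 rad, at rest and released (horizontal distance between lens_red_mid and well_red_floor below 0.014 m and z of lens_red_mid in the frame of well_red_floor between 0.028 and 0.036 m and angle between each of lens_red_mid, lens_yellow_mid, lens_green_mid, lens_blue_mid's own z axis and vertical below 0.1 rad and linear speed of each of lens_red, lens_yellow, lens_green, lens_blue below 0.02 m/s and horizontal distance between lens_yellow_mid and well_yellow_floor below 0.014 m and z of lens_yellow_mid in the frame of well_yellow_floor between 0.031 and 0.039 m and horizontal distance between lens_green_mid and well_green_floor below 0.014 m and z of lens_green_mid in the frame of well_green_floor between 0.034 and 0.042 m and horizontal distance between lens_blue_mid and well_blue_floor below 0.014 m and z of lens_blue_mid in the frame of well_blue_floor between 0.037 and 0.045 m); the robot touches nothing.
It fails at once if an objective is tipped over (more than 40 degrees) (angle between any of lens_red_mid, lens_yellow_mid, lens_green_mid, lens_blue_mid's own z axis and vertical above 0.7 rad).
It fails at once if an objective is dropped or thrown (faster than 0.8 m/s while not held: a fall of over 3 cm) ((linear speed of lens_red above 0.8 m/s and contact force between the fingers and lens_red below 0.05 N) or (linear speed of lens_yellow above 0.8 m/s and contact force between the fingers and lens_yellow below 0.05 N) or (linear speed of lens_green above 0.8 m/s and contact force between the fingers and lens_green below 0.05 N) or (linear speed of lens_blue above 0.8 m/s and contact force between the fingers and lens_blue below 0.05 N)).
It fails at once if the wafer dish is shifted by more than 2 cm (distance of wafer_dish_mid from where it was at the start of the episode above 0.02 m).
It also fails if it takes over 136 s, if anything falls off the work surface, if the arm or the gripper's body presses on something with over 40 N, if the wrist force passes 120 N, or if a joint passes its speed limit or range.

## Working session

There is one attempt and no reset: what is moved stays moved. The work goes in short steps, Python scripts to look and compute and a shell command to move; the robot and the scene stay as the last step left them, time stands still between calls to the robot, and variables do not carry over. Pictures are saved under pics/ and viewed, and the job is handed in when it is done.

```bash
mkdir -p pics
python3 - <<'E'
from bench import *
import cv2
for n in("scene","top"):
    im=camera(n); cv2.imwrite(f"pics/{n}0.png",im[:,:,::-1]); c=get_calibration(n); print(n,c)
s=read_state(); print(s)
E
```

```text
scene {'intrinsics': array([[517.21673471,   0.        , 321.2528248 ],
       [  0.        , 517.21673471, 239.47784457],
       [  0.        ,   0.        ,   1.        ]]), 'k1': -0.1507210207413497, 'rvec': array([ 2.38606728,  0.61955656, -0.22692901]), 'tvec': array([-0.48475863, -0.14954838,  1.12681087])}
top {'intrinsics': array([[599.14204081,   0.        , 316.08616528],
       [  0.        , 599.14204081, 237.29888421],
       [  0.        ,   0.        ,   1.        ]]), 'k1': -0.16696638839629482, 'rvec': array([ 2.16903107, -2.13856212,  0.11190378]), 'tvec': array([-0.01182567,  0.54765387,  1.1033314 ])}
{'clock': 0.1, 'q': array([ 1.13839084e+00,  3.00431313e-01,  1.52150856e+00, -3.09212396e-05,
        1.32066433e+00, -6.65939971e-02]), 'joint_vel': array([-0.0005627 , -0.00174579,  0.00056313,  0.00091892, -0.00066409,
        0.00038407]), 'joint_torque': array([ 2.06286910e-03, -5.44381106e+01, -3.62366402e+01, -1.35304558e-04,
        3.04164489e-03, -5.83327528e-05]), 'ee_pos': array([0.19665442, 0.51340726, 0.20957382]), 'ee_rot': array([ 2.71134924e-04,  8.23923449e-01,  5.66700887e-01, -4.27225179e-04]), 'ft_force': array([-0.34297043,  0.08892415,  0.49654432]), 'torque': array([-0.00167664, -0.02711048,  0.0129261 ]), 'width': 1.000124967757384}
```

View pics/scene0.png

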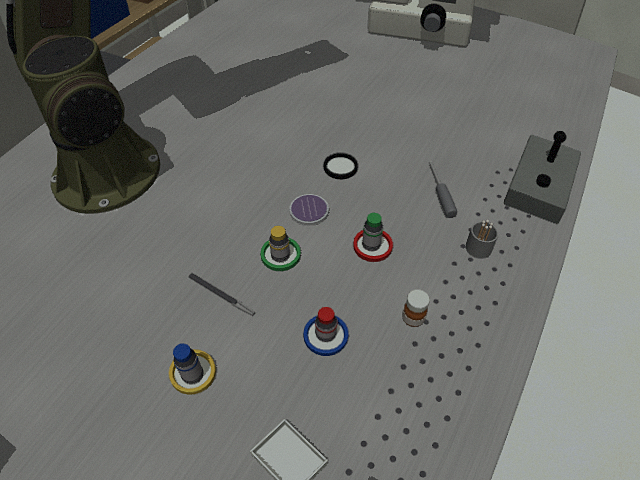

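View pics/top0.png

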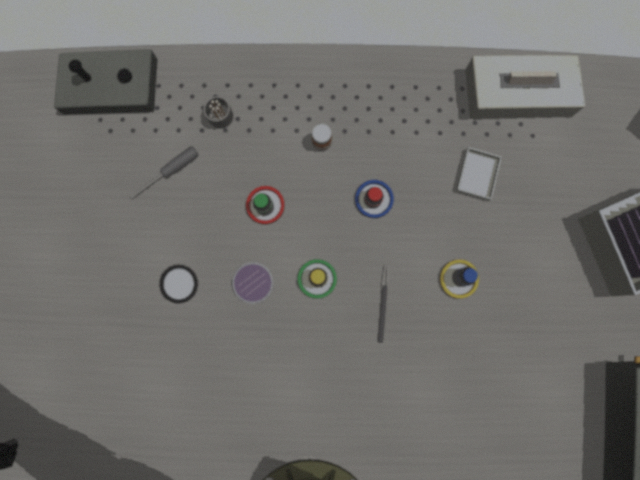

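The pictures show a 4-cycle: the yellow lens is in the green well (top view 317,279), green in red (265,204), red in blue (374,198) and blue in yellow (459,279). The spare well is at (178,284) and the dish at (253,283). Next I measure positions.

```bash
cat > h.py <<'E'
from bench import *
import cv2, numpy as np
def ray(n,uv):
    c=get_calibration(n);K=c["intrinsics"];d=np.array([c["k1"],0,0,0,0.])
    p=cv2.undistortPoints(np.array(uv,float).reshape(1,1,2),K,d).ravel()
    R=cv2.Rodrigues(c["rvec"])[0];t=np.array(c["tvec"]).ravel()
    return -R.T@t, R.T@np.array([p[0],p[1],1.])
def onz(n,uv,z):
    o,d=ray(n,uv);return o+d*(z-o[2])/d[2]
HUE={"red":(172,8),"yellow":(18,32),"green":(50,80),"blue":(105,125)}
def mask(im,c):
    h=cv2.cvtColor(im,cv2.COLOR_RGB2HSV);H,S,V=cv2.split(h);a,b=HUE[c]
    m=((H>=a)|(H<=b)) if a>b else ((H>=a)&(H<=b))
    return (m&(S>110)&(V>40)).astype(np.uint8)
HT={"red":.064,"yellow":.070,"green":.076,"blue":.082}
def blobs(n,im,c,roi=None):
    m=mask(im,c)
    k,l,st,ce=cv2.connectedComponentsWithStats(m)
    return [(st[i],ce[i],(l==i)) for i in range(1,k) if st[i][4]>25]
def measure(n,im):
    out={}
    for c in HUE:
        for s,ce,m in blobs(n,im,c):
            ys,xs=np.nonzero(m); 
            cnt=max(cv2.findContours(m.astype(np.uint8),cv2.RETR_EXTERNAL,cv2.CHAIN_APPROX_NONE)[0],key=len)
            e=cv2.fitEllipse(cnt) if len(cnt)>5 else None
            print(n,c,"area",s[4],"box",s[:4],"ell",np.round(e[0],1),np.round(e[1],1),
              "rim",np.round(onz(n,e[0],.010),4),"cap",np.round(onz(n,e[0],.004+HT[c]-.003),4))
def go(p):
    s=read_state();w,x,y,z=s["ee_rot"]
    from scipy.spatial.transform import Rotation as R
    r=R.from_quat([x,y,z,w]);d=r.inv().apply(np.array(p)-s["ee_pos"])/.4
    return np.round(d,4)
E
python3 - <<'E'
from h import *
for n in("scene","top"):
    im=cv2.imread(f"pics/{n}0.png")[:,:,::-1].copy(); measure(n,im)
im=cv2.imread("pics/top0.png")[:,:,::-1].copy()
g=cv2.cvtColor(im,cv2.COLOR_RGB2GRAY)
b=(g[255:312,150:206]<45).astype(np.uint8)
cnt=max(cv2.findContours(b,cv2.RETR_EXTERNAL,cv2.CHAIN_APPROX_NONE)[0],key=len)
e=cv2.fitEllipse(cnt);c=np.array(e[0])+[150,255];print("spare",c,e[1],onz("top",c,.010))
im=cv2.imread("pics/scene0.png")[:,:,::-1].copy()
g=cv2.cvtColor(im,cv2.COLOR_RGB2GRAY)
b=(g[145:185,315:365]<45).astype(np.uint8)
cnt=max(cv2.findContours(b,cv2.RETR_EXTERNAL,cv2.CHAIN_APPROX_NONE)[0],key=len)
e=cv2.fitEllipse(cnt);c=np.array(e[0])+[315,145];print("spare sc",c,e[1],onz("scene",c,.010))
E
```

```text
scene red area 387 box [353 230  40  32] ell [372.6 244.2] [31.2 36.6] rim [0.6133 0.0958 0.01  ] cap [0.6291 0.0536 0.065 ]
scene red area 238 box [318 307  17  18] ell [325.6 315.3] [16.  17.2] rim [ 0.6108 -0.0844  0.01  ] cap [ 0.6267 -0.1136  0.065 ]
scene red area 30 box [316 326  21   7] ell [325.8 324.6] [15.  20.7] rim [ 0.62   -0.1004  0.01  ] cap [ 0.6352 -0.1284  0.065 ]
scene yellow area 188 box [271 226  15  15] ell [277.7 232.9] [14.5 14.8] rim [0.4407 0.0322 0.01  ] cap [ 0.472  -0.0095  0.071 ]
scene yellow area 38 box [269 243  20   7] ell [278.8 241. ] [15.8 20.2] rim [0.4534 0.0163 0.01  ] cap [ 0.4837 -0.0242  0.071 ]
scene yellow area 542 box [169 349  47  45] ell [191.8 371.3] [40.3 44.2] rim [ 0.4745 -0.282   0.01  ] cap [ 0.503  -0.2986  0.071 ]
scene green area 169 box [367 213  14  15] ell [373.6 219.6] [13.7 14. ] rim [0.588  0.1534 0.01  ] cap [0.6094 0.0969 0.077 ]
scene green area 27 box [364 231  17   6] ell [372.5 226.3] [18.6 22.1] rim [0.5938 0.1366 0.01  ] cap [0.6147 0.0816 0.077 ]
scene green area 351 box [261 238  40  33] ell [280.1 253.3] [31. 
[... 1012 characters left out ...]
 ell [317.3 276.4] [13.6 14.1] rim [ 0.4749 -0.0071  0.01  ] cap [ 0.4717 -0.0078  0.071 ]
top green area 115 box [255 195  13  12] ell [260.7 200.4] [10.7 11.9] rim [0.6215 0.1055 0.01  ] cap [0.6094 0.0981 0.077 ]
top blue area 214 box [356 181  37  36] ell [373.9 198.5] [34.6 35.3] rim [ 0.6281 -0.1153  0.01  ] cap [ 0.6146 -0.1093  0.083 ]
top blue area 137 box [464 269  13  14] ell [469.6 275.2] [12.  12.8] rim [ 0.4806 -0.3019  0.01  ] cap [ 0.4763 -0.2841  0.083 ]
spare [161.0000124  283.56739807] (0.0004737810813821852, 3.1638729572296143) [0.45571024 0.29673784 0.01      ]
spare sc [340.19293022 165.70918846] (25.300521850585938, 33.86951446533203) [0.45709832 0.26022646 0.01      ]
```

Both views agree to about 2 mm for the lenses and wells. I still need a better fit for the spare and green wells in the top view, and then I'll work out the first move.

```bash
python3 - <<'E'
from h import *
im=cv2.imread("pics/top0.png")[:,:,::-1].copy()
h=cv2.cvtColor(im,cv2.COLOR_RGB2HSV);g=cv2.cvtColor(im,cv2.COLOR_RGB2GRAY)
b=np.zeros_like(g); b[255:312,150:206]=(g[255:312,150:206]<70)
gr=np.zeros_like(g); gr[255:302,293:342]=((h[...,0]>45)&(h[...,0]<90)&(h[...,1]>70))[255:302,293:342]
for n,m in(("spare",b),("green",gr)):
    c=np.vstack(cv2.findContours(m,cv2.RETR_EXTERNAL,cv2.CHAIN_APPROX_NONE)[0])
    (e,r)=cv2.minEnclosingCircle(c);print(n,e,r,onz("top",e,.010))
print(go([.472,-.0087,.2096]))
E
python3 -m crank '[[0,0,-0.1,0,0,0,100],[0,0,-0.2,0,0,0,100],[0,0,-0.3,0,0,0,100],[0,0,-0.35,0,0,0,100],[0,0,-0.35,0,0,0,100],[0,0,-0.35,0,0,0,100]]'; python3 -c "
from h import *
from scipy.spatial.transform import Rotation as R
s=read_state();w,x,y,z=s['ee_rot'];print(R.from_quat([x,y,z,w]).as_matrix().round(3),s['q'].round(3));print(go([.472,-.0087,.2096]))"
```

```text
spare (178.16847229003906, 283.57879638671875) 19.04079818725586 [0.45640254 0.26256313 0.01      ]
green (316.632080078125, 278.367919921875) 19.278759002685547 [ 0.47107568 -0.00597204  0.01      ]
[-9.7270e-01  1.1097e+00  9.0000e-04]
clock: 0.6
ee_pos: [0.1967, 0.5135, 0.2098]
ee_rot: [0.0, 0.708, 0.707, -0.0]
ft_force: [-0.7, 0.3, 0.3]
width: 0.999
[[ 0.001  1.    -0.   ]
 [ 1.    -0.001 -0.   ]
 [-0.    -0.    -1.   ]] [ 1.138  0.3    1.521  0.     1.321 -0.431]
[-1.3046e+00  6.9000e-01  1.1000e-03]
```

```bash
python3 -m crank '[[0,0,0,-0.65,0.345,0,100],[0,0,0,-0.65,0.345,0,100],[0,0,0,-0.65,0.345,0,100],[0,0,0,-0.65,0.345,0,100],[0,0,0,-0.65,0.345,0,100],[0,0,0,-0.65,0.345,0,100],[0,0,0,-0.65,0.345,0,100],[0,0,0,-0.65,0.345,0,100],[0,0,0,-0.65,0.345,0,100],[0,0,0,-0.65,0.345,0,100]]'
python3 -m crank '[[0,0,0,-0.655,0.345,0,100],[0,0,0,-0.655,0.345,0,100],[0,0,0,-0.655,0.345,0,100],[0,0,0,-0.655,0.345,0,100],[0,0,0,-0.655,0.345,0,100],[0,0,0,-0.655,0.345,0,100],[0,0,0,-0.655,0.345,0,100],[0,0,0,-0.655,0.345,0,100],[0,0,0,-0.655,0.345,0,100],[0,0,0,-0.655,0.345,0,100]]'; python3 -c "
from h import *
cv2.imwrite('pics/s1.png',camera('scene')[:,:,::-1])
print(go([.472,-.0087,.024]))"
```

```text
clock: 1.43
ee_pos: [0.3349, 0.2539, 0.2102]
ee_rot: [-0.0, 0.708, 0.707, 0.0]
ft_force: [0.0, 0.1, -0.3]
width: 1.0
clock: 2.27
ee_pos: [0.4729, -0.0068, 0.2097]
ee_rot: [-0.0, 0.707, 0.708, -0.0]
ft_force: [0.5, 0.1, 0.3]
width: 1.0
[-0.0058 -0.0018  0.4647]
```

View pics/s1.png

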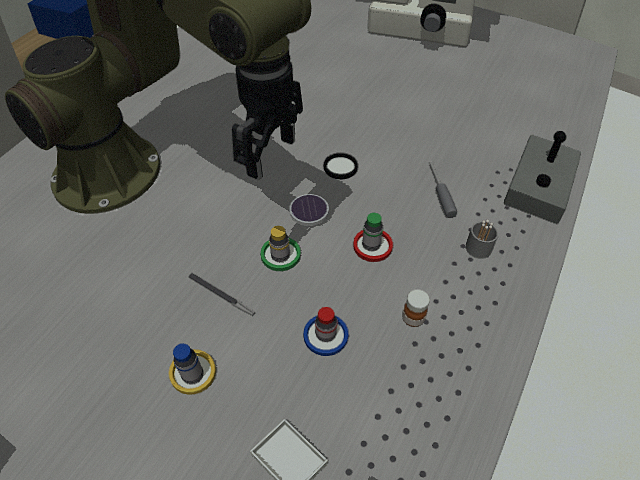

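The gripper hangs open over the bench with its fingers at about (250,165) and (290,135). Before descending I check that the projected TCP falls between them.

```bash
python3 -c "
from h import *
for n in('scene','top'):
  c=get_calibration(n);s=read_state();p=s['ee_pos'];P=[p,p+[0,.0425,.013],p-[0,.0425,-.013]]
  print(n,cv2.projectPoints(np.array(P),c['rvec'],c['tvec'],c['intrinsics'],np.array([c['k1'],0,0,0,0]))[0].round().reshape(-1,2).tolist())
"
python3 -m crank '[[0,0,0,-0.006,-0.002,0.08,100],[0,0,0,-0.006,-0.002,0.16,100],[0,0,0,-0.006,-0.002,0.24,100],[0,0,0,-0.006,-0.002,0.28,100],[0,0,0,-0.006,-0.002,0.28,100]]'
python3 - <<'E'
from h import *
cv2.imwrite('pics/s2.png',camera('scene')[100:400,100:500,::-1].repeat(2,0).repeat(2,1)); print(go([.472,-.0087,.024]))
E
```

```text
scene [[273.0, 175.0], [287.0, 153.0], [258.0, 186.0]]
top [[315.0, 271.0], [288.0, 270.0], [342.0, 271.0]]
clock: 2.73
ee_pos: [0.4702, -0.0087, 0.0951]
ee_rot: [-0.002, 0.706, 0.708, -0.002]
ft_force: [-0.0, 0.2, -0.5]
width: 1.001
[0.0007 0.0019 0.1835]
```

View pics/s2.png

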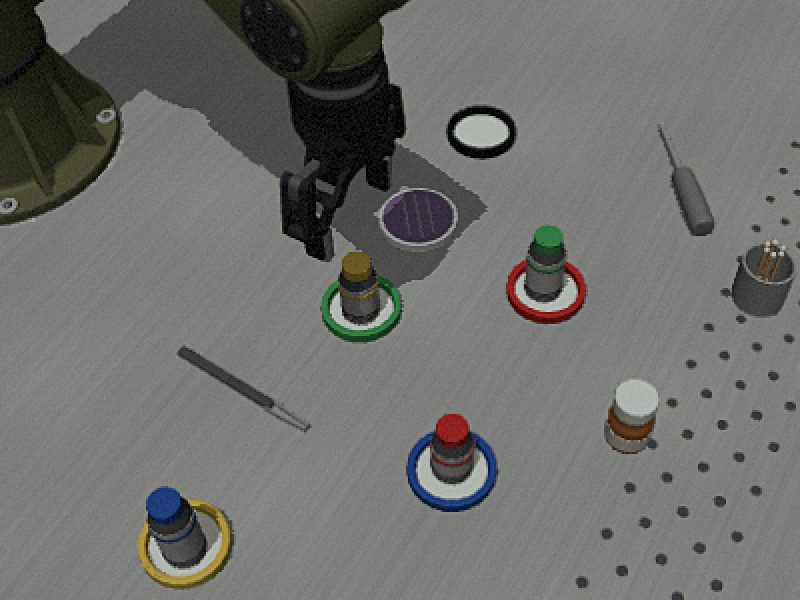

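The cap at crop (357,262) lies below and between the open jaws, so I descend and look at the gap.

```bash
python3 -m crank '[[0,0,0,0,0,0.06,100],[0,0,0,0,0,0.12,100],[0,0,0,0,0,0.16,100],[0,0,0,0,0,0.182,100],[0,0,0,0,0,0.182,100],[0,0,0,0,0,0.182,100]]'
python3 - <<'E'
from h import *
cv2.imwrite('pics/s3.png',camera('scene')[100:400,100:500,::-1].repeat(2,0).repeat(2,1)); print(go([.472,-.0087,.024]))
E
```

```text
clock: 3.28
ee_pos: [0.473, -0.0102, 0.0266]
ee_rot: [0.001, 0.707, 0.708, 0.0]
ft_force: [-0.3, 0.6, 1.1]
width: 1.002
[ 0.0041 -0.0031  0.0071]
```

View pics/s3.png

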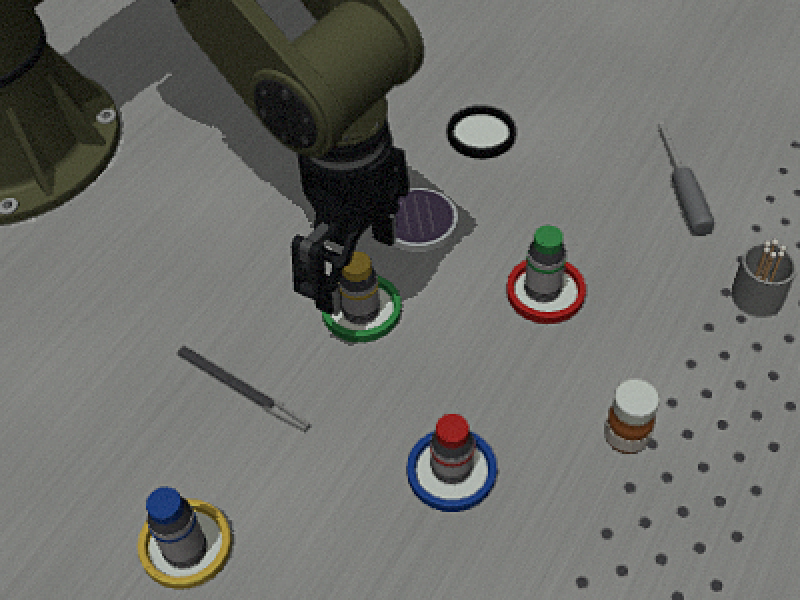

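The jaws straddle the lens. I go about 8 mm lower so the pads land on the cylinder and not the shoulder, then close.

```bash
python3 -m crank '[[0,0,0,0,0,0.01,100],[0,0,0,0,0,0.02,100],[0,0,0,0,0,0.02,100],[0,0,0,0,0,0.02,60],[0,0,0,0,0,0.02,40],[0,0,0,0,0,0.02,20],[0,0,0,0,0,0.02,0],[0,0,0,0,0,0.02,0],[0,0,0,0,0,0.02,0],[0,0,0,0,0,0.02,0],[0,0,0,0,0,0.02,0],[0,0,0,0,0,0.02,0]]'
python3 - <<'E'
from h import *
cv2.imwrite('pics/s4.png',camera('scene')[150:300,170:370,::-1].repeat(4,0).repeat(4,1)); print(read_state()['width'],go([.472,-.0087,.018]))
E
```

```text
clock: 4.33
ee_pos: [0.4727, -0.0107, 0.0177]
ee_rot: [0.0, 0.707, 0.707, 0.0]
ft_force: [-1.0, -0.1, 5.1]
width: 0.394
0.39219511983202227 [ 0.0049 -0.0016 -0.0007]
```

View pics/s4.png

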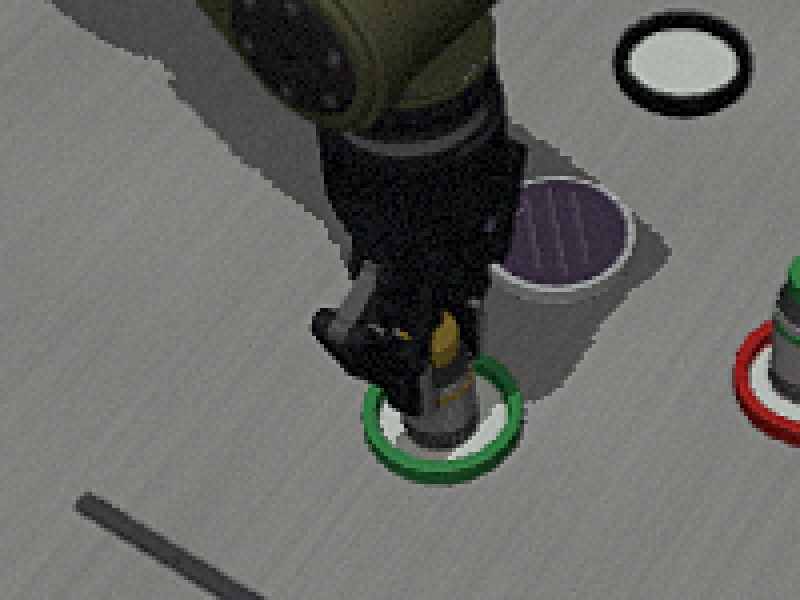

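The fingers hold the cylinder, with the opening stopped at 0.39. I lift gently.

```bash
python3 -m crank '[[0,0,0,0,0,-0.01,0],[0,0,0,0,0,-0.03,0],[0,0,0,0,0,-0.07,0],[0,0,0,0,0,-0.12,0],[0,0,0,0,0,-0.17,0],[0,0,0,0,0,-0.22,0],[0,0,0,0,0,-0.25,0],[0,0,0,0,0,-0.25,0],[0,0,0,0,0,-0.25,0]]'
python3 - <<'E'
from h import *
cv2.imwrite('pics/s5.png',camera('scene')[100:300,120:380,::-1].repeat(3,0).repeat(3,1)); print(read_state()['width'],go([.4567,.2615,.118]))
E
```

```text
clock: 5.13
ee_pos: [0.4724, -0.0106, 0.1176]
ee_rot: [0.0, 0.707, 0.707, 0.0]
ft_force: [-0.5, 0.7, -3.0]
width: 0.395
0.3942887896379095 [ 0.6802 -0.0377 -0.0028]
```

View pics/s5.png

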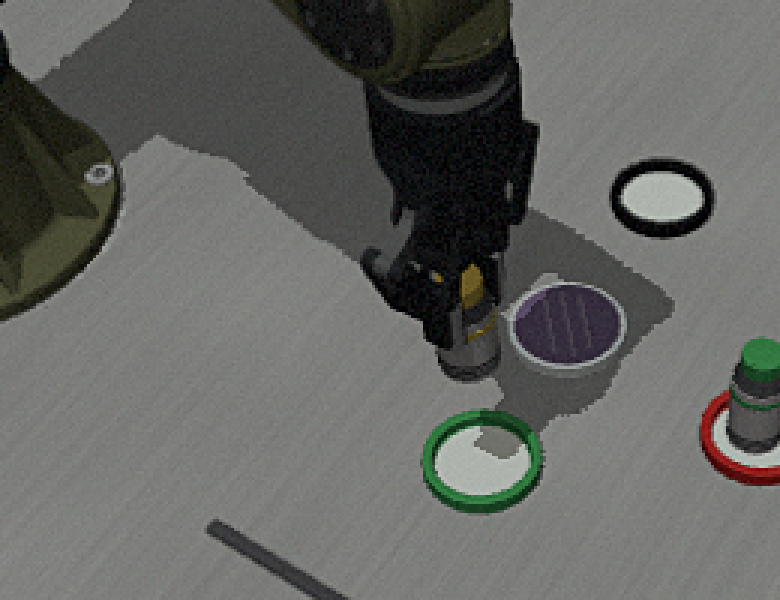

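The lens is lifted upright. I carry it to the spare well.

```bash
python3 -m crank '[[0,0,0,0.04,-0.002,0,0],[0,0,0,0.12,-0.006,0,0],[0,0,0,0.2,-0.01,0,0],[0,0,0,0.28,-0.016,0,0],[0,0,0,0.36,-0.02,0,0],[0,0,0,0.44,-0.025,0,0],[0,0,0,0.52,-0.03,0,0],[0,0,0,0.6,-0.034,0,0],[0,0,0,0.65,-0.037,0,0],[0,0,0,0.68,-0.038,0,0],[0,0,0,0.68,-0.038,0,0],[0,0,0,0.68,-0.038,0,0]]'
python3 -m crank '[[0,0,0,0,0,0.03,0],[0,0,0,0,0,0.08,0],[0,0,0,0,0,0.13,0],[0,0,0,0,0,0.18,0],[0,0,0,0,0,0.21,0],[0,0,0,0,0,0.225,0],[0,0,0,0,0,0.235,0],[0,0,0,0,0,0.235,0],[0,0,0,0,0,0.235,0]]'
python3 - <<'E'
from h import *
cv2.imwrite('pics/s6.png',camera('scene')[80:280,200:460,::-1].repeat(3,0).repeat(3,1)); print(read_state()['width'],go([.4567,.2615,.018]))
E
```

```text
clock: 6.18
ee_pos: [0.4566, 0.261, 0.1164]
ee_rot: [-0.0, 0.707, 0.708, -0.001]
ft_force: [-0.2, -1.3, -1.3]
width: 0.397
clock: 6.93
ee_pos: [0.4574, 0.2614, 0.024]
ee_rot: [0.0, 0.707, 0.707, 0.0]
ft_force: [-0.9, 0.3, -1.1]
width: 0.392
0.3908627765704886 [ 0.     -0.0018  0.0154]
```

View pics/s6.png

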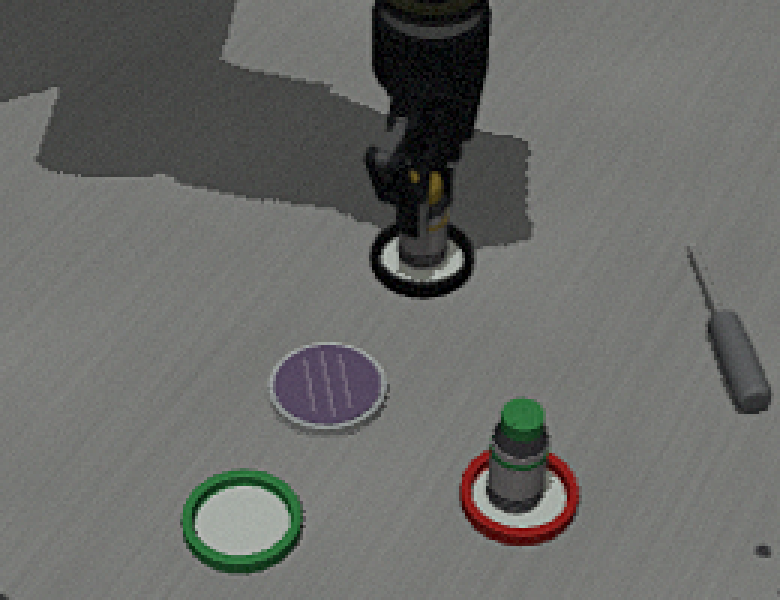

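The lens hangs about 6 mm above the spare well, inside its rim. I lower it to the floor and check the force before opening.

```bash
python3 -m crank '[[0,0,0,0,0,0.005,0],[0,0,0,0,0,0.01,0],[0,0,0,0,0,0.013,0],[0,0,0,0,0,0.015,0],[0,0,0,0,0,0.015,0],[0,0,0,0,0,0.015,0]]'
```

```text
clock: 7.48
ee_pos: [0.4572, 0.2615, 0.0178]
ee_rot: [0.0, 0.707, 0.707, 0.0]
ft_force: [-0.7, -0.7, 5.5]
width: 0.396
```

The force matches the on-floor grip (about +5 N, against −3 N hanging), so I open gently and retreat upward.

```bash
python3 -m crank '[[0,0,0,0,0,0,45],[0,0,0,0,0,0,55],[0,0,0,0,0,0,70],[0,0,0,0,0,0,85],[0,0,0,0,0,0,100],[0,0,0,0,0,0,100],[0,0,0,0,0,0,100],[0,0,0,0,0,0,100]]'
python3 -m crank '[[0,0,0,0,0,-0.02,100],[0,0,0,0,0,-0.06,100],[0,0,0,0,0,-0.12,100],[0,0,0,0,0,-0.2,100],[0,0,0,0,0,-0.28,100],[0,0,0,0,0,-0.3,100],[0,0,0,0,0,-0.3,100]]'
python3 - <<'E'
from h import *
cv2.imwrite('pics/s7.png',camera('scene')[80:280,200:460,::-1].repeat(3,0).repeat(3,1)); print(read_state()['width'],go([.6094,.0975,.138]))
E
```

```text
clock: 8.15
ee_pos: [0.4569, 0.2614, 0.0173]
ee_rot: [-0.0, 0.707, 0.707, -0.0]
ft_force: [0.2, -0.1, 0.9]
width: 1.0
clock: 8.73
ee_pos: [0.4579, 0.2619, 0.1403]
ee_rot: [0.001, 0.707, 0.707, 0.002]
ft_force: [-0.3, 0.6, -0.0]
width: 0.999
0.997254999833875 [-0.4103  0.3803  0.0005]
```

View pics/s7.png

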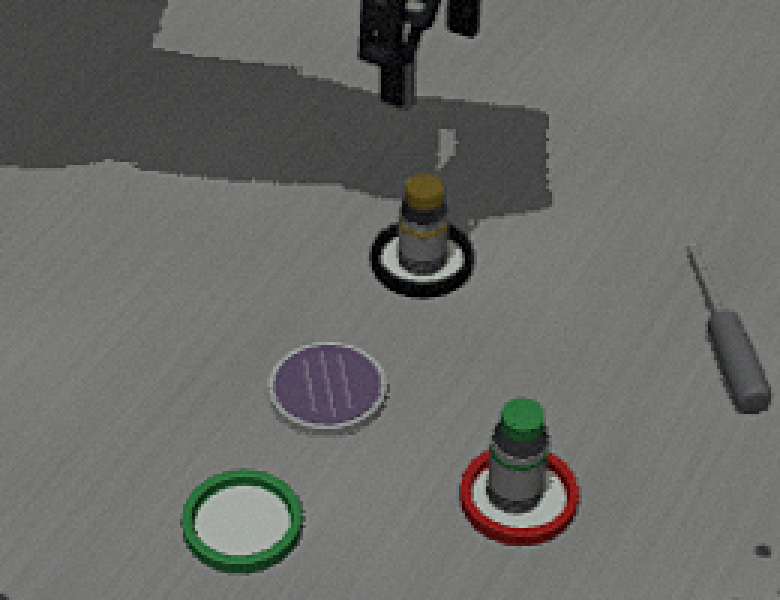

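The yellow lens stands upright in the spare well (crop 422,225). Next is the green lens.

```bash
python3 -m crank '[[0,0,0,-0.06,0.055,0,100],[0,0,0,-0.12,0.11,0,100],[0,0,0,-0.18,0.165,0,100],[0,0,0,-0.24,0.22,0,100],[0,0,0,-0.3,0.275,0,100],[0,0,0,-0.36,0.335,0,100],[0,0,0,-0.4,0.37,0,100],[0,0,0,-0.41,0.38,0,100],[0,0,0,-0.41,0.38,0,100],[0,0,0,-0.41,0.38,0,100],[0,0,0,-0.41,0.38,0,100]]'
python3 - <<'E'
from h import *
cv2.imwrite('pics/s8.png',camera('scene')[80:280,250:510,::-1].repeat(3,0).repeat(3,1)); print(go([.6094,.0975,.022]))
E
```

```text
clock: 9.7
ee_pos: [0.6081, 0.0985, 0.1366]
ee_rot: [-0.0, 0.706, 0.708, -0.0]
ft_force: [-0.3, 0.4, 0.6]
width: 0.998
[-0.0028  0.003   0.2875]
```

View pics/s8.png

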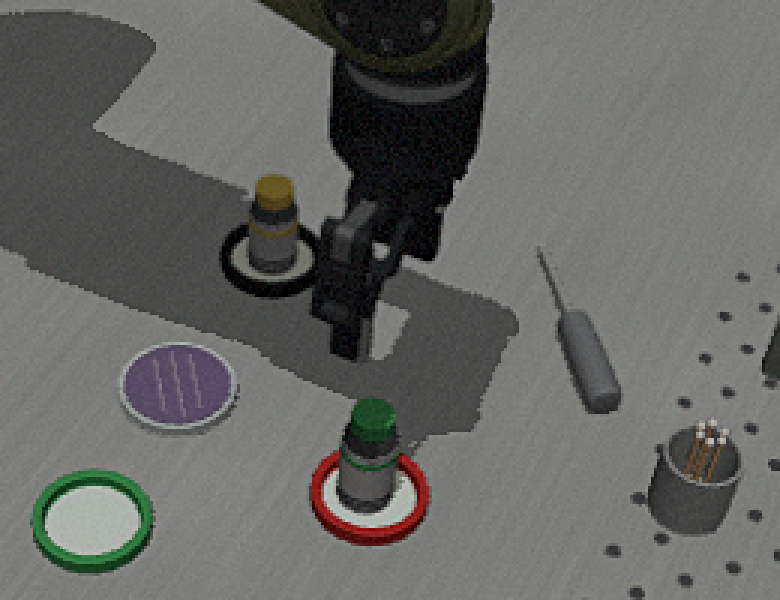

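The gripper hangs above the green lens (cap at crop 374,418), with its jaws on either side. I descend and close.

```bash
python3 -m crank '[[0,0,0,-0.002,0.002,0.06,100],[0,0,0,-0.002,0.002,0.12,100],[0,0,0,-0.002,0.002,0.18,100],[0,0,0,-0.002,0.002,0.23,100],[0,0,0,-0.002,0.002,0.265,100],[0,0,0,-0.002,0.002,0.285,100],[0,0,0,-0.002,0.002,0.285,100],[0,0,0,-0.002,0.002,0.285,100]]'
python3 - <<'E'
from h import *
cv2.imwrite('pics/s9.png',camera('scene')[80:280,250:510,::-1].repeat(3,0).repeat(3,1)); print(go([.6094,.0975,.022]))
E
```

```text
clock: 10.42
ee_pos: [0.6099, 0.0972, 0.0239]
ee_rot: [0.0, 0.707, 0.708, 0.0]
ft_force: [-1.2, 0.8, 0.3]
width: 1.001
[ 0.001  -0.0021  0.006 ]
```

View pics/s9.png

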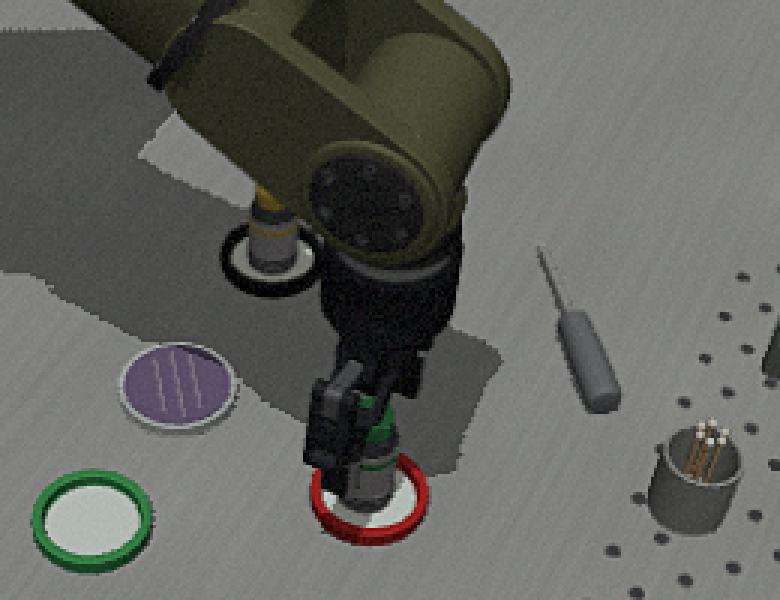

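The jaws straddle the green lens at cylinder height, so I close.

```bash
python3 -m crank '[[0,0,0,0,0,0.005,100],[0,0,0,0,0,0.005,60],[0,0,0,0,0,0.005,40],[0,0,0,0,0,0.005,20],[0,0,0,0,0,0.005,0],[0,0,0,0,0,0.005,0],[0,0,0,0,0,0.005,0],[0,0,0,0,0,0.005,0],[0,0,0,0,0,0.005,0],[0,0,0,0,0,0.005,0]]'
```

```text
clock: 11.3
ee_pos: [0.6102, 0.0969, 0.0218]
ee_rot: [0.0, 0.707, 0.707, 0.0]
ft_force: [0.0, 2.1, 4.7]
width: 0.4
```

Gripped at 0.40. I lift by 0.25 and move to the green well.

```bash
python3 -m crank '[[0,0,0,0,0,-0.01,0],[0,0,0,0,0,-0.03,0],[0,0,0,0,0,-0.07,0],[0,0,0,0,0,-0.12,0],[0,0,0,0,0,-0.17,0],[0,0,0,0,0,-0.22,0],[0,0,0,0,0,-0.25,0],[0,0,0,0,0,-0.25,0],[0,0,0,0,0,-0.25,0]]'
python3 - <<'E'
from h import *
cv2.imwrite('pics/s10.png',camera('scene')[80:280,220:480,::-1].repeat(3,0).repeat(3,1)); print(go([.4714,-.007,.122]))
E
```

```text
clock: 12.05
ee_pos: [0.6098, 0.0966, 0.1212]
ee_rot: [0.0, 0.707, 0.707, 0.0]
ft_force: [0.6, -0.0, -2.8]
width: 0.396
[-0.2588 -0.345  -0.004 ]
```

View pics/s10.png

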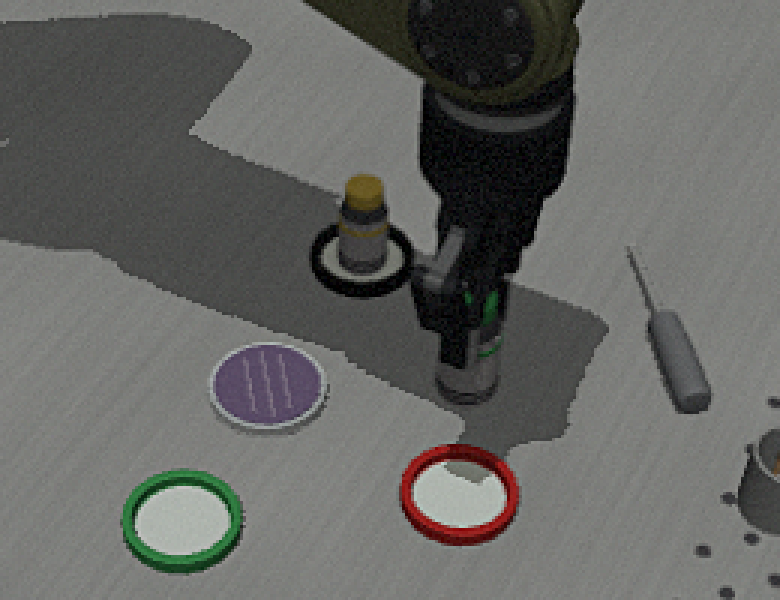

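The green lens hangs upright clear of its well. I carry it to the green well.

```bash
python3 -m crank '[[0,0,0,-0.02,-0.027,0,0],[0,0,0,-0.06,-0.08,0,0],[0,0,0,-0.11,-0.147,0,0],[0,0,0,-0.16,-0.213,0,0],[0,0,0,-0.21,-0.28,0,0],[0,0,0,-0.24,-0.32,0,0],[0,0,0,-0.259,-0.345,0,0],[0,0,0,-0.259,-0.345,0,0],[0,0,0,-0.259,-0.345,0,0]]'
python3 -m crank '[[0,0,0,0,0,0.03,0],[0,0,0,0,0,0.08,0],[0,0,0,0,0,0.13,0],[0,0,0,0,0,0.18,0],[0,0,0,0,0,0.21,0],[0,0,0,0,0,0.225,0],[0,0,0,0,0,0.235,0],[0,0,0,0,0,0.235,0],[0,0,0,0,0,0.235,0]]'
python3 - <<'E'
from h import *
cv2.imwrite('pics/s11.png',camera('scene')[120:320,180:440,::-1].repeat(3,0).repeat(3,1)); print(go([.4714,-.007,.0218]))
E
```

```text
clock: 12.85
ee_pos: [0.4717, -0.0071, 0.1207]
ee_rot: [-0.0, 0.707, 0.707, -0.0]
ft_force: [0.1, -0.8, -2.3]
width: 0.395
clock: 13.6
ee_pos: [0.4724, -0.0068, 0.0277]
ee_rot: [0.0, 0.707, 0.707, 0.0]
ft_force: [0.1, 0.6, -2.1]
width: 0.394
[-0.0002 -0.0027  0.0152]
```

View pics/s11.png

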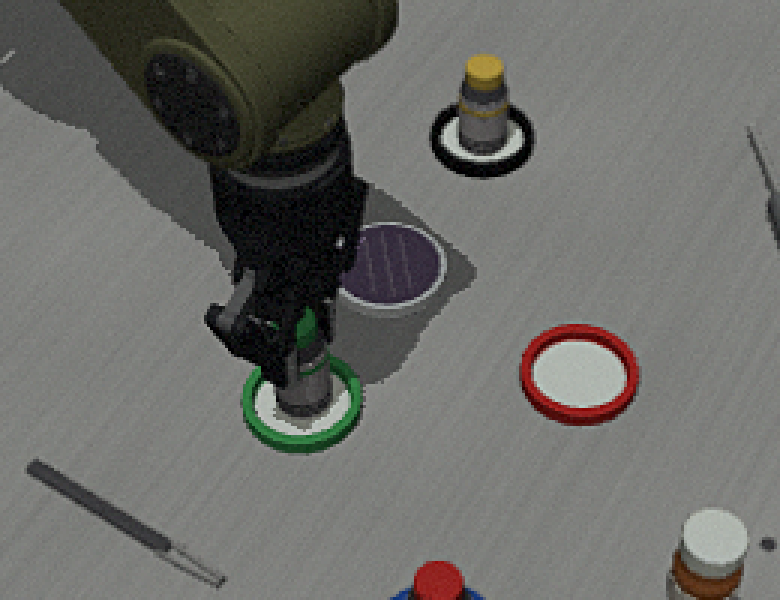

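The green lens is centred in the green well, about 6 mm up. I set it down.

```bash
python3 -m crank '[[0,0,0,0,0,0.005,0],[0,0,0,0,0,0.01,0],[0,0,0,0,0,0.013,0],[0,0,0,0,0,0.015,0],[0,0,0,0,0,0.015,0],[0,0,0,0,0,0.015,0]]'
```

```text
clock: 14.15
ee_pos: [0.4723, -0.007, 0.0218]
ee_rot: [0.0, 0.707, 0.707, 0.0]
ft_force: [-1.0, 0.8, 4.4]
width: 0.391
```

```bash
python3 -m crank '[[0,0,0,0,0,0,45],[0,0,0,0,0,0,55],[0,0,0,0,0,0,70],[0,0,0,0,0,0,85],[0,0,0,0,0,0,100],[0,0,0,0,0,0,100],[0,0,0,0,0,0,100],[0,0,0,0,0,0,100]]'
python3 -m crank '[[0,0,0,0,0,-0.02,100],[0,0,0,0,0,-0.06,100],[0,0,0,0,0,-0.12,100],[0,0,0,0,0,-0.2,100],[0,0,0,0,0,-0.28,100],[0,0,0,0,0,-0.3,100],[0,0,0,0,0,-0.3,100]]'
python3 - <<'E'
from h import *
cv2.imwrite('pics/s12.png',camera('scene')[120:320,180:440,::-1].repeat(3,0).repeat(3,1)); print(read_state()['width'],go([.6264,-.1128,.142]))
E
```

```text
clock: 14.82
ee_pos: [0.4719, -0.007, 0.0213]
ee_rot: [0.0, 0.707, 0.707, -0.0]
ft_force: [0.3, 1.4, 0.4]
width: 1.001
clock: 15.4
ee_pos: [0.473, -0.0071, 0.1441]
ee_rot: [0.002, 0.707, 0.707, 0.002]
ft_force: [0.7, 0.4, -0.4]
width: 1.001
0.996637348911552 [-0.2648  0.3854  0.0009]
```

View pics/s12.png

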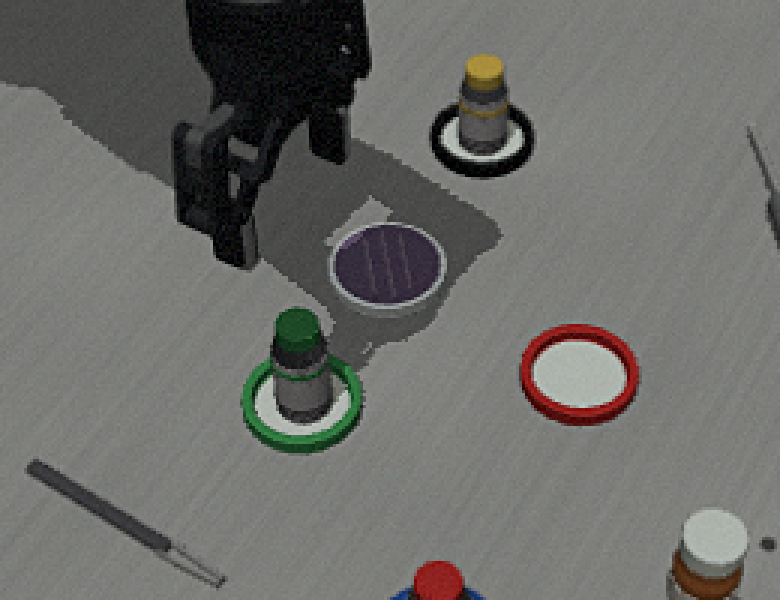

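The green lens stands upright in the green well (crop 301,400). Now the red lens.

```bash
python3 -m crank '[[0,0,0,-0.04,0.058,0,100],[0,0,0,-0.09,0.13,0,100],[0,0,0,-0.14,0.204,0,100],[0,0,0,-0.19,0.277,0,100],[0,0,0,-0.23,0.335,0,100],[0,0,0,-0.255,0.37,0,100],[0,0,0,-0.265,0.386,0,100],[0,0,0,-0.265,0.386,0,100],[0,0,0,-0.265,0.386,0,100],[0,0,0,-0.265,0.386,0,100]]'
python3 - <<'E'
from h import *
cv2.imwrite('pics/s13.png',camera('scene')[180:380,200:460,::-1].repeat(3,0).repeat(3,1)); print(go([.6264,-.1128,.0165]))
E
```

```text
clock: 16.28
ee_pos: [0.6256, -0.1121, 0.1409]
ee_rot: [-0.0, 0.707, 0.708, -0.0]
ft_force: [0.6, 0.5, 0.2]
width: 1.0
[-0.0019  0.0019  0.3118]
```

View pics/s13.png

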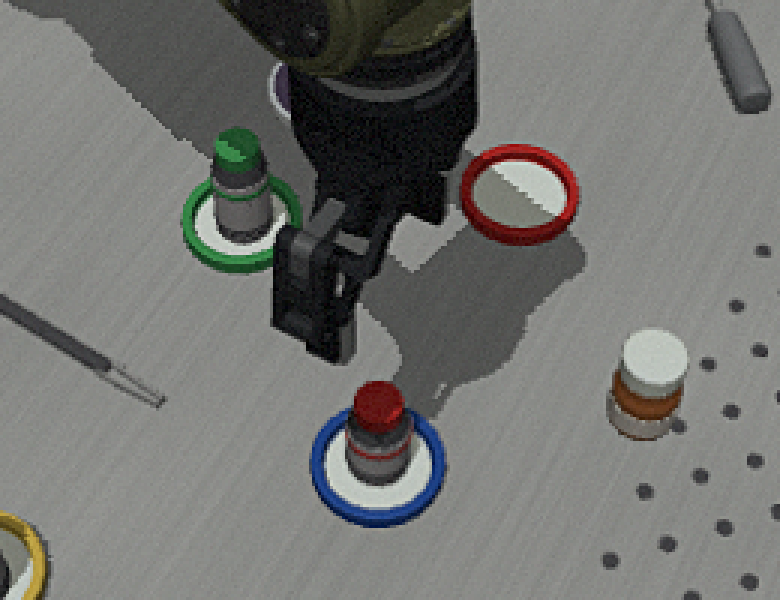

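The jaws are above the red cap (crop 379,405). I descend.

```bash
python3 -m crank '[[0,0,0,-0.002,0.002,0.06,100],[0,0,0,-0.002,0.002,0.13,100],[0,0,0,-0.002,0.002,0.2,100],[0,0,0,-0.002,0.002,0.25,100],[0,0,0,-0.002,0.002,0.29,100],[0,0,0,-0.002,0.002,0.31,100],[0,0,0,-0.002,0.002,0.31,100],[0,0,0,-0.002,0.002,0.31,100],[0,0,0,-0.002,0.002,0.31,100],[0,0,0,-0.002,0.002,0.31,100]]'
python3 - <<'E'
from h import *
cv2.imwrite('pics/s14.png',camera('scene')[180:380,200:460,::-1].repeat(3,0).repeat(3,1)); print(go([.6264,-.1128,.0165]))
E
```

```text
clock: 17.17
ee_pos: [0.6278, -0.1138, 0.0187]
ee_rot: [0.001, 0.707, 0.707, 0.001]
ft_force: [-0.1, 0.2, 0.1]
width: 0.998
[ 0.0025 -0.0033  0.005 ]
```

View pics/s14.png

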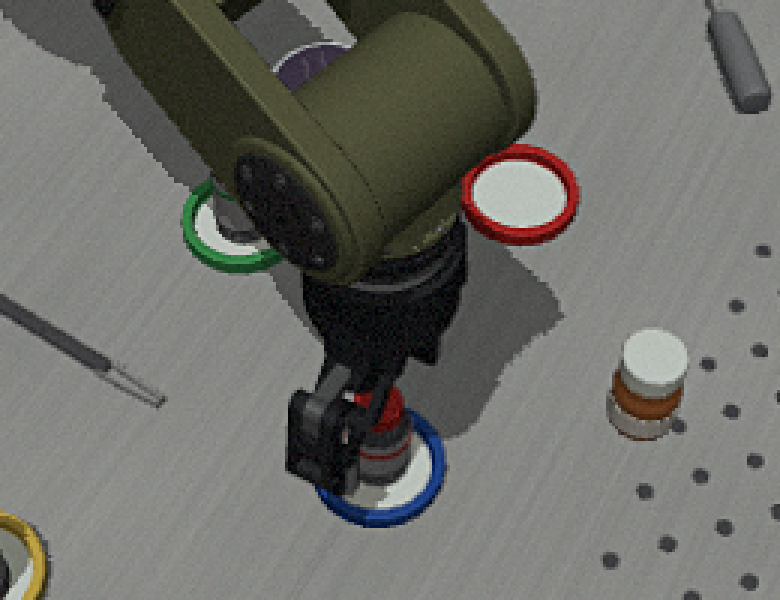

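The jaws straddle the red lens with the pads alongside its cylinder. I go 2 mm lower and close.

```bash
python3 -m crank '[[0,0,0,0,0,0.005,100],[0,0,0,0,0,0.005,100],[0,0,0,0,0,0.005,60],[0,0,0,0,0,0.005,40],[0,0,0,0,0,0.005,20],[0,0,0,0,0,0.005,0],[0,0,0,0,0,0.005,0],[0,0,0,0,0,0.005,0],[0,0,0,0,0,0.005,0],[0,0,0,0,0,0.005,0],[0,0,0,0,0,0.005,0]]'
```

```text
clock: 18.13
ee_pos: [0.6274, -0.1137, 0.0157]
ee_rot: [0.0, 0.707, 0.707, 0.0]
ft_force: [-0.9, 1.4, 5.1]
width: 0.387
```

```bash
python3 -m crank '[[0,0,0,0,0,-0.01,0],[0,0,0,0,0,-0.03,0],[0,0,0,0,0,-0.07,0],[0,0,0,0,0,-0.12,0],[0,0,0,0,0,-0.17,0],[0,0,0,0,0,-0.22,0],[0,0,0,0,0,-0.25,0],[0,0,0,0,0,-0.25,0],[0,0,0,0,0,-0.25,0]]'
python3 - <<'E'
from h import *
cv2.imwrite('pics/s15.png',camera('scene')[180:380,200:460,::-1].repeat(3,0).repeat(3,1)); print(go([.6135,.0967,.1157]))
E
```

```text
clock: 18.88
ee_pos: [0.6271, -0.1137, 0.1152]
ee_rot: [0.0, 0.707, 0.707, 0.0]
ft_force: [1.0, 0.1, -2.8]
width: 0.387
[ 0.5257 -0.0326 -0.0035]
```

View pics/s15.png

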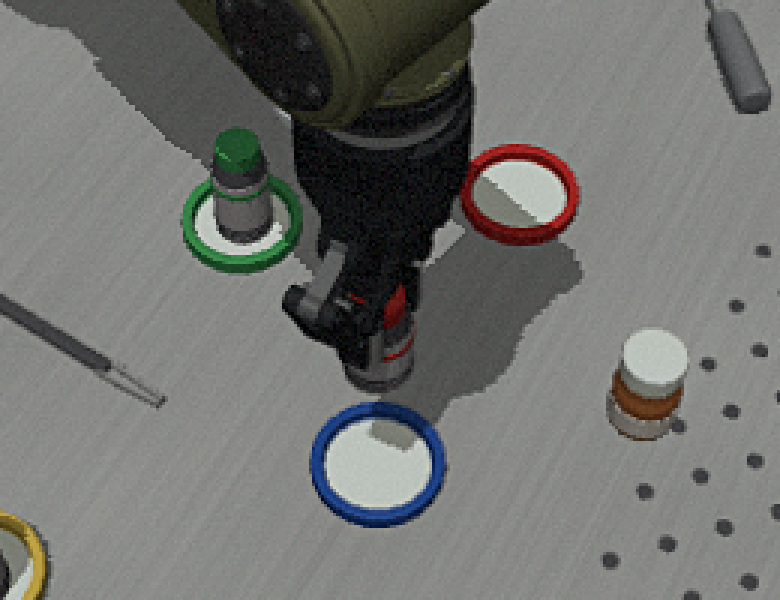

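The red lens is held upright over the empty blue well. I carry it to the red well.

```bash
python3 -m crank '[[0,0,0,0.03,-0.002,0,0],[0,0,0,0.1,-0.006,0,0],[0,0,0,0.18,-0.011,0,0],[0,0,0,0.26,-0.016,0,0],[0,0,0,0.34,-0.021,0,0],[0,0,0,0.42,-0.026,0,0],[0,0,0,0.48,-0.03,0,0],[0,0,0,0.515,-0.032,0,0],[0,0,0,0.525,-0.033,0,0],[0,0,0,0.525,-0.033,0,0],[0,0,0,0.525,-0.033,0,0]]'
python3 -m crank '[[0,0,0,0,0,0.03,0],[0,0,0,0,0,0.08,0],[0,0,0,0,0,0.13,0],[0,0,0,0,0,0.18,0],[0,0,0,0,0,0.21,0],[0,0,0,0,0,0.225,0],[0,0,0,0,0,0.235,0],[0,0,0,0,0,0.235,0],[0,0,0,0,0,0.235,0]]'
python3 - <<'E'
from h import *
cv2.imwrite('pics/s16.png',camera('scene')[120:320,250:510,::-1].repeat(3,0).repeat(3,1)); print(go([.6135,.0967,.0157]))
E
```

```text
clock: 19.85
ee_pos: [0.6138, 0.0955, 0.1148]
ee_rot: [-0.0, 0.707, 0.707, -0.0]
ft_force: [0.4, -1.2, -2.4]
width: 0.388
clock: 20.6
ee_pos: [0.6143, 0.0962, 0.022]
ee_rot: [0.0, 0.707, 0.707, 0.0]
ft_force: [-0.3, -0.4, -1.6]
width: 0.386
[ 0.0011 -0.0023  0.0164]
```

View pics/s16.png

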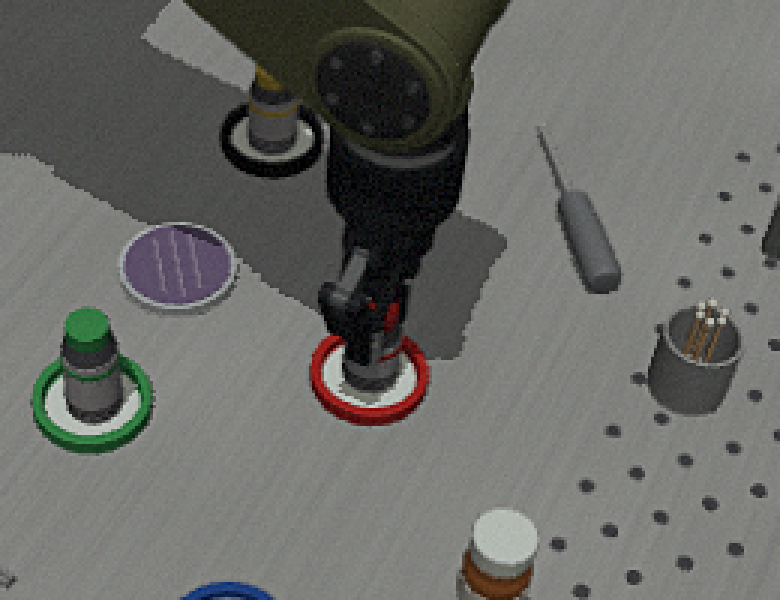

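The lens is centred in the red well, about 6 mm up. I set it down.

```bash
python3 -m crank '[[0,0,0,0,0,0.005,0],[0,0,0,0,0,0.01,0],[0,0,0,0,0,0.013,0],[0,0,0,0,0,0.015,0],[0,0,0,0,0,0.015,0],[0,0,0,0,0,0.015,0]]'
```

```text
clock: 21.15
ee_pos: [0.6141, 0.0964, 0.0158]
ee_rot: [0.0, 0.707, 0.707, 0.0]
ft_force: [-1.5, 0.1, 4.3]
width: 0.385
```

```bash
python3 -m crank '[[0,0,0,0,0,0,45],[0,0,0,0,0,0,55],[0,0,0,0,0,0,70],[0,0,0,0,0,0,85],[0,0,0,0,0,0,100],[0,0,0,0,0,0,100],[0,0,0,0,0,0,100],[0,0,0,0,0,0,100]]'
python3 -m crank '[[0,0,0,0,0,-0.02,100],[0,0,0,0,0,-0.06,100],[0,0,0,0,0,-0.12,100],[0,0,0,0,0,-0.2,100],[0,0,0,0,0,-0.28,100],[0,0,0,0,0,-0.32,100],[0,0,0,0,0,-0.32,100],[0,0,0,0,0,-0.32,100]]'
python3 - <<'E'
from h import *
cv2.imwrite('pics/s17.png',camera('scene')[120:320,250:510,::-1].repeat(3,0).repeat(3,1)); print(read_state()['width'],go([.4765,-.2847,.144]))
E
```

```text
clock: 21.82
ee_pos: [0.6139, 0.0963, 0.0153]
ee_rot: [0.0, 0.707, 0.707, 0.0]
ft_force: [0.6, -0.6, 0.9]
width: 0.999
clock: 22.48
ee_pos: [0.6141, 0.0963, 0.1444]
ee_rot: [0.001, 0.707, 0.707, 0.001]
ft_force: [0.2, -0.0, -1.0]
width: 0.999
0.9984186795206088 [-0.9522 -0.3434 -0.0023]
```

View pics/s17.png

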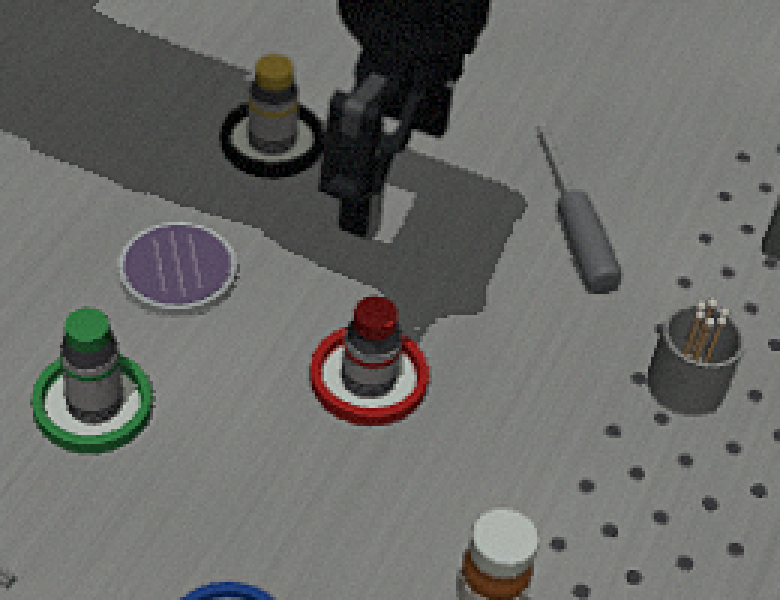

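The red lens is home (crop 370,380). Now the blue lens in the yellow well.

```bash
python3 -m crank '[[0,0,0,-0.05,-0.018,0,100],[0,0,0,-0.14,-0.05,0,100],[0,0,0,-0.23,-0.083,0,100],[0,0,0,-0.32,-0.115,0,100],[0,0,0,-0.41,-0.148,0,100],[0,0,0,-0.5,-0.18,0,100],[0,0,0,-0.59,-0.213,0,100],[0,0,0,-0.68,-0.245,0,100],[0,0,0,-0.77,-0.278,0,100],[0,0,0,-0.86,-0.31,0,100],[0,0,0,-0.93,-0.335,0,100],[0,0,0,-0.952,-0.343,0,100]]'
python3 -m crank '[[0,0,0,0,0,0,100],[0,0,0,0,0,0,100]]'
python3 - <<'E'
from h import *
cv2.imwrite('pics/s18.png',camera('scene')[230:430,80:340,::-1].repeat(3,0).repeat(3,1)); print(go([.4765,-.2847,.026]),read_state()['q'].round(2))
E
```

```text
clock: 23.53
ee_pos: [0.4748, -0.2876, 0.1419]
ee_rot: [-0.001, 0.708, 0.706, -0.0]
ft_force: [-0.5, 0.2, -0.3]
width: 0.998
clock: 23.7
ee_pos: [0.4766, -0.2841, 0.1423]
ee_rot: [-0.001, 0.707, 0.707, -0.0]
ft_force: [0.3, 0.9, 0.4]
width: 1.001
[-0.0031 -0.0009  0.2913] [-0.6   0.38  1.58  0.    1.18 -2.17]
```

View pics/s18.png

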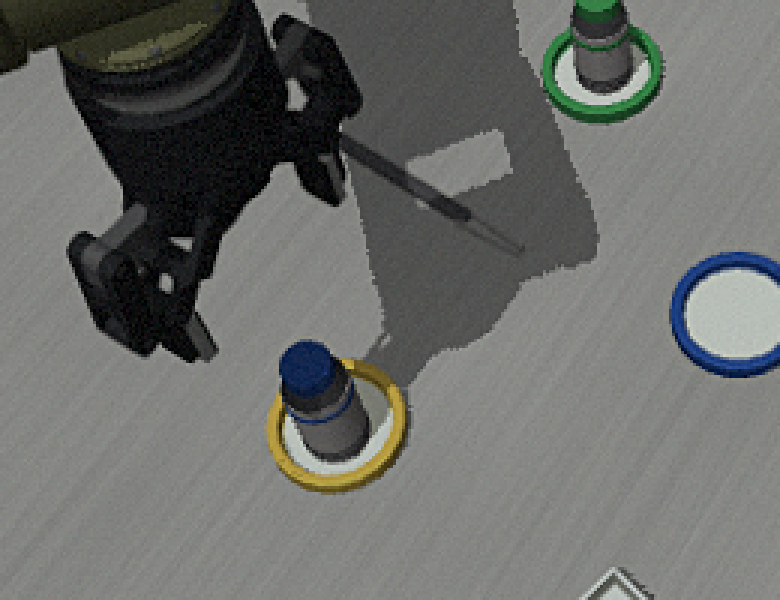

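The jaws are above the blue cap (crop 309,368), and joint 6 at −2.17 is within its range. I descend.

```bash
python3 -m crank '[[0,0,0,-0.001,0,0.06,100],[0,0,0,-0.001,0,0.13,100],[0,0,0,-0.001,0,0.19,100],[0,0,0,-0.001,0,0.24,100],[0,0,0,-0.001,0,0.27,100],[0,0,0,-0.001,0,0.29,100],[0,0,0,-0.001,0,0.29,100],[0,0,0,-0.001,0,0.29,100],[0,0,0,-0.001,0,0.29,100],[0,0,0,-0.001,0,0.29,100]]'
python3 - <<'E'
from h import *
cv2.imwrite('pics/s19.png',camera('scene')[230:430,80:340,::-1].repeat(3,0).repeat(3,1)); print(go([.4765,-.2847,.026]))
E
```

```text
clock: 24.58
ee_pos: [0.4774, -0.2853, 0.0284]
ee_rot: [0.001, 0.707, 0.707, 0.0]
ft_force: [0.6, 0.2, 0.6]
width: 0.999
[ 0.0013 -0.0021  0.0056]
```

View pics/s19.png

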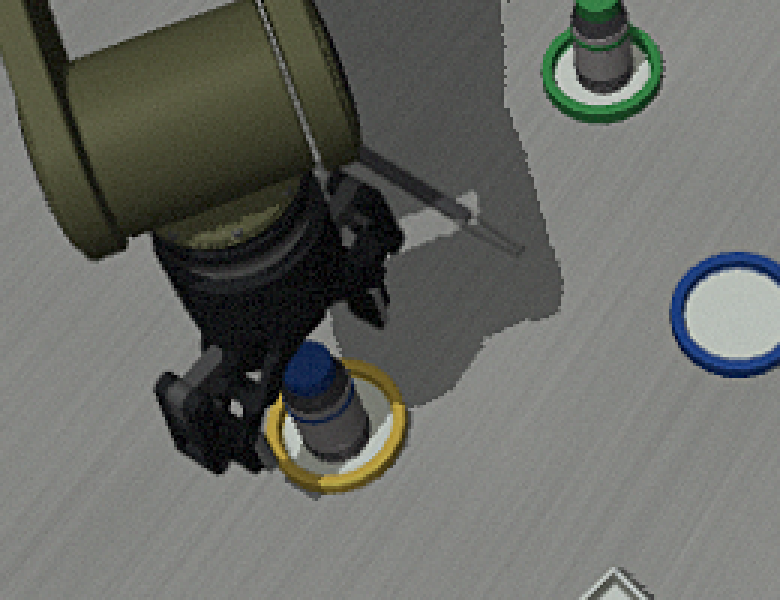

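The jaws straddle the blue lens. I go slightly lower and close.

```bash
python3 -m crank '[[0,0,0,0,0,0.003,100],[0,0,0,0,0,0.003,100],[0,0,0,0,0,0.003,60],[0,0,0,0,0,0.003,40],[0,0,0,0,0,0.003,20],[0,0,0,0,0,0.003,0],[0,0,0,0,0,0.003,0],[0,0,0,0,0,0.003,0],[0,0,0,0,0,0.003,0],[0,0,0,0,0,0.003,0],[0,0,0,0,0,0.003,0]]'
```

```text
clock: 25.55
ee_pos: [0.4771, -0.285, 0.0264]
ee_rot: [0.0, 0.707, 0.707, 0.0]
ft_force: [-1.0, 2.1, 5.7]
width: 0.396
```

```bash
python3 -m crank '[[0,0,0,0,0,-0.01,0],[0,0,0,0,0,-0.03,0],[0,0,0,0,0,-0.07,0],[0,0,0,0,0,-0.12,0],[0,0,0,0,0,-0.17,0],[0,0,0,0,0,-0.22,0],[0,0,0,0,0,-0.25,0],[0,0,0,0,0,-0.25,0],[0,0,0,0,0,-0.25,0]]'
python3 - <<'E'
from h import *
cv2.imwrite('pics/s20.png',camera('scene')[230:430,80:340,::-1].repeat(3,0).repeat(3,1)); print(go([.628,-.116,.1264]))
E
```

```text
clock: 26.3
ee_pos: [0.4768, -0.285, 0.126]
ee_rot: [0.0, 0.707, 0.707, 0.0]
ft_force: [-0.5, 0.8, -3.3]
width: 0.398
[ 0.4216  0.379  -0.0033]
```

View pics/s20.png

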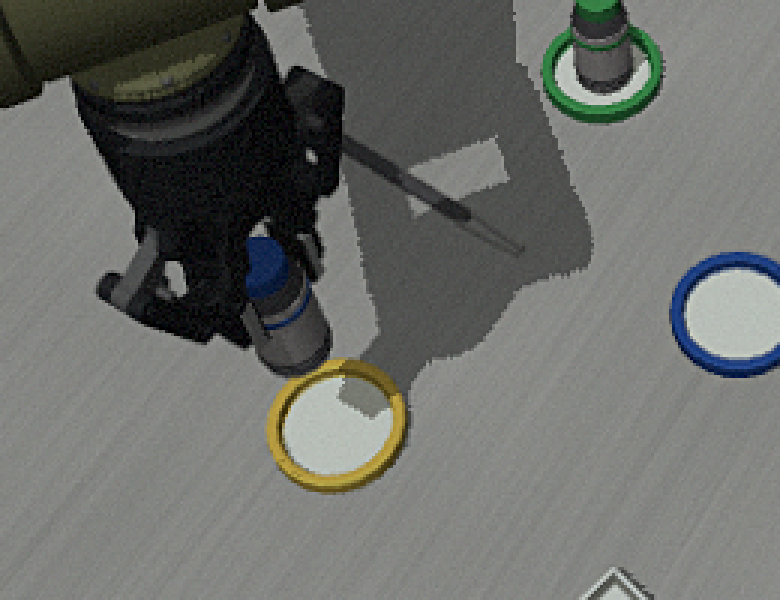

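The blue lens is held, with its lean in the picture only perspective. I carry it to the blue well.

```bash
python3 -m crank '[[0,0,0,0.03,0.027,0,0],[0,0,0,0.08,0.072,0,0],[0,0,0,0.14,0.126,0,0],[0,0,0,0.2,0.18,0,0],[0,0,0,0.26,0.234,0,0],[0,0,0,0.32,0.288,0,0],[0,0,0,0.37,0.333,0,0],[0,0,0,0.405,0.365,0,0],[0,0,0,0.42,0.378,0,0],[0,0,0,0.42,0.378,0,0],[0,0,0,0.42,0.378,0,0]]'
python3 -m crank '[[0,0,0,0,0,0.03,0],[0,0,0,0,0,0.08,0],[0,0,0,0,0,0.13,0],[0,0,0,0,0,0.18,0],[0,0,0,0,0,0.21,0],[0,0,0,0,0,0.225,0],[0,0,0,0,0,0.235,0],[0,0,0,0,0,0.235,0],[0,0,0,0,0,0.235,0]]'
python3 - <<'E'
from h import *
cv2.imwrite('pics/s21.png',camera('scene')[200:400,200:460,::-1].repeat(3,0).repeat(3,1)); print(go([.628,-.116,.0264]))
E
```

```text
clock: 27.27
ee_pos: [0.6273, -0.1172, 0.1249]
ee_rot: [-0.001, 0.707, 0.707, -0.001]
ft_force: [-1.3, -0.6, -2.9]
width: 0.397
clock: 28.02
ee_pos: [0.6283, -0.1172, 0.0329]
ee_rot: [0.0, 0.707, 0.707, 0.0]
ft_force: [0.5, 1.2, -2.3]
width: 0.398
[ 0.0028 -0.0012  0.0168]
```

View pics/s21.png

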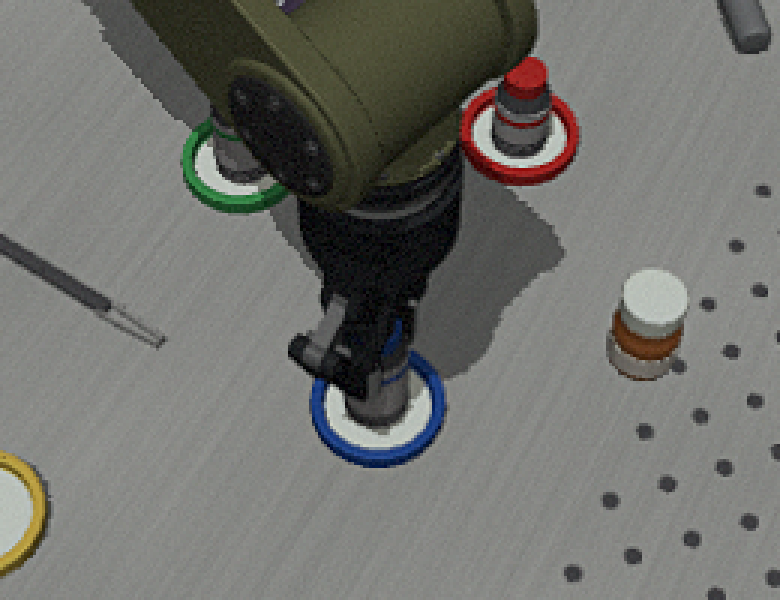

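The lens is centred over the blue well, about 6.5 mm up. I set it down.

```bash
python3 -m crank '[[0,0,0,0,0,0.005,0],[0,0,0,0,0,0.01,0],[0,0,0,0,0,0.013,0],[0,0,0,0,0,0.016,0],[0,0,0,0,0,0.016,0],[0,0,0,0,0,0.016,0]]'
```

```text
clock: 28.57
ee_pos: [0.6283, -0.1169, 0.0265]
ee_rot: [0.0, 0.707, 0.707, 0.0]
ft_force: [-2.4, 1.9, 6.0]
width: 0.4
```

```bash
python3 -m crank '[[0,0,0,0,0,0,45],[0,0,0,0,0,0,55],[0,0,0,0,0,0,70],[0,0,0,0,0,0,85],[0,0,0,0,0,0,100],[0,0,0,0,0,0,100],[0,0,0,0,0,0,100],[0,0,0,0,0,0,100]]'
python3 -m crank '[[0,0,0,0,0,-0.02,100],[0,0,0,0,0,-0.06,100],[0,0,0,0,0,-0.12,100],[0,0,0,0,0,-0.2,100],[0,0,0,0,0,-0.28,100],[0,0,0,0,0,-0.3,100],[0,0,0,0,0,-0.3,100],[0,0,0,0,0,-0.3,100]]'
python3 - <<'E'
from h import *
im=camera('scene');cv2.imwrite('pics/s22.png',im[:,:,::-1]); print(read_state()['width'],go([.457,.2615,.144])); measure('scene',im)
E
```

```text
clock: 29.23
ee_pos: [0.628, -0.1169, 0.0256]
ee_rot: [-0.0, 0.707, 0.707, -0.0]
ft_force: [-0.9, -0.1, 0.1]
width: 1.004
clock: 29.9
ee_pos: [0.6279, -0.1168, 0.1456]
ee_rot: [0.0, 0.707, 0.707, 0.0]
ft_force: [0.3, -0.6, 0.0]
width: 0.996
0.998653275281555 [ 0.946  -0.4254  0.0023]
scene red area 172 box [368 219  14  14] ell [374.6 225.5] [13.9 14. ] rim [0.5965 0.1404 0.01  ] cap [0.6134 0.095  0.065 ]
scene red area 428 box [353 229  40  33] ell [372.4 245.8] [30.9 39.5] rim [0.6147 0.0922 0.01  ] cap [0.6303 0.0503 0.065 ]
scene yellow area 686 box [169 349  47  45] ell [191.9 371.4] [42.6 47. ] rim [ 0.4747 -0.2821  0.01  ] cap [ 0.5033 -0.2987  0.071 ]
scene green area 177 box [272 223  15  15] ell [278.6 229.7] [14.  14.3] rim [0.4379 0.04   0.01  ] cap [ 0.4725 -0.0065  0.077 ]
scene green area 341 box [261 239  39  32] ell [280.1 254.5] [28.  38.4] rim [ 0.473  -0.0104  0.01  ] cap [ 0.5045 -0.0525  0.077 ]
scene blue area 2479 box [28  0 78 39] ell [66.9 17.5] [39.3 81.8] rim [-0.6966  0.4885  0.01  ] cap [-0.5503  0.3948  0.083 ]
scene blue area 246 box [317 303  17  18] ell [325.2 311.8] [16.5 17.2] rim [ 0.6069 -0.0786  0.01  ] cap [ 0.6283 -0.1179  0.083 ]
scene blue area 495 box [303 317  46  39] ell [325.4 336. ] [35.4 42.4] rim [ 0.6301 -0.1197  0.01  ] cap [ 0.6493 -0.1551  0.083 ]
```

View pics/s22.png

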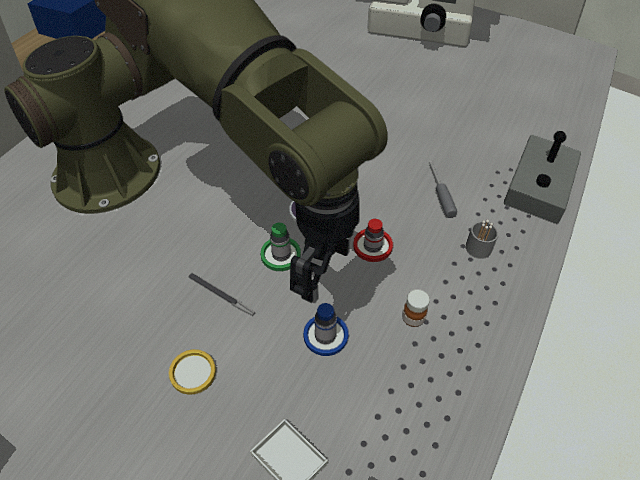

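Red (374,240), green (280,245) and blue (326,328) stand in their own wells, with caps within 2 mm of the well centres. I go back for yellow.

```bash
python3 -m crank '[[0,0,0,0.05,-0.022,0,100],[0,0,0,0.14,-0.063,0,100],[0,0,0,0.23,-0.103,0,100],[0,0,0,0.32,-0.144,0,100],[0,0,0,0.41,-0.184,0,100],[0,0,0,0.5,-0.225,0,100],[0,0,0,0.59,-0.265,0,100],[0,0,0,0.68,-0.306,0,100],[0,0,0,0.77,-0.346,0,100],[0,0,0,0.86,-0.387,0,100],[0,0,0,0.92,-0.414,0,100],[0,0,0,0.946,-0.425,0,100]]'
python3 -m crank '[[0,0,0,0,0,0,100],[0,0,0,0,0,0,100]]'
python3 - <<'E'
from h import *
im=camera('scene');cv2.imwrite('pics/s23.png',im[80:280,200:460,::-1].repeat(3,0).repeat(3,1)); print(go([.457,.2615,.018]))
c=blobs('scene',im,'yellow')
for s,ce,m in c: print(s,ce,onz('scene',ce,.071).round(4))
E
```

```text
clock: 30.95
ee_pos: [0.4555, 0.2637, 0.1442]
ee_rot: [-0.001, 0.706, 0.708, -0.001]
ft_force: [0.4, -0.2, -0.2]
width: 0.997
clock: 31.12
ee_pos: [0.4575, 0.261, 0.1447]
ee_rot: [-0.0, 0.707, 0.708, -0.001]
ft_force: [0.9, -1.0, -0.4]
width: 1.002
[ 0.003  -0.0019  0.3173]
[335 138  13  12 130] [340.93076923 143.66153846] [0.4566 0.2613 0.071 ]
[333 154  17   5  27] [340.59259259 156.74074074] [0.4752 0.2245 0.071 ]
[169 349  47  45 682] [191.57331378 371.22727273] [ 0.5026 -0.2987  0.071 ]
```

View pics/s23.png

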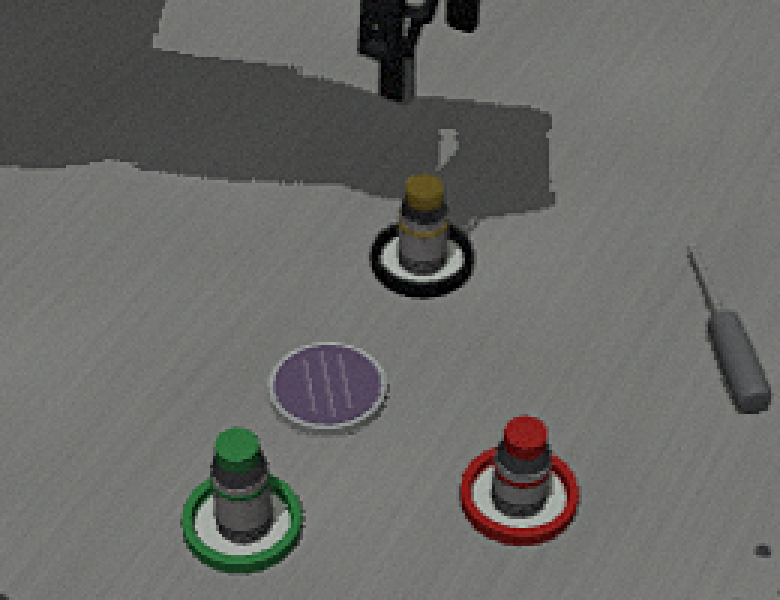

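The yellow cap at (341,144) measures (0.457, 0.261), in line with the TCP. I descend, then close.

```bash
python3 -m crank '[[0,0,0,0.001,-0.001,0.06,100],[0,0,0,0.001,-0.001,0.13,100],[0,0,0,0.001,-0.001,0.2,100],[0,0,0,0.001,-0.001,0.25,100],[0,0,0,0.001,-0.001,0.29,100],[0,0,0,0.001,-0.001,0.315,100],[0,0,0,0.001,-0.001,0.315,100],[0,0,0,0.001,-0.001,0.315,100],[0,0,0,0.001,-0.001,0.315,100],[0,0,0,0.001,-0.001,0.315,100]]'
python3 -c "
from h import *
cv2.imwrite('pics/s24.png',camera('scene')[80:280,200:460,::-1].repeat(3,0).repeat(3,1))"
```

```text
clock: 32.0
ee_pos: [0.458, 0.2619, 0.0208]
ee_rot: [0.0, 0.707, 0.707, 0.001]
ft_force: [0.8, -0.7, 0.5]
width: 0.998
```

View pics/s24.png

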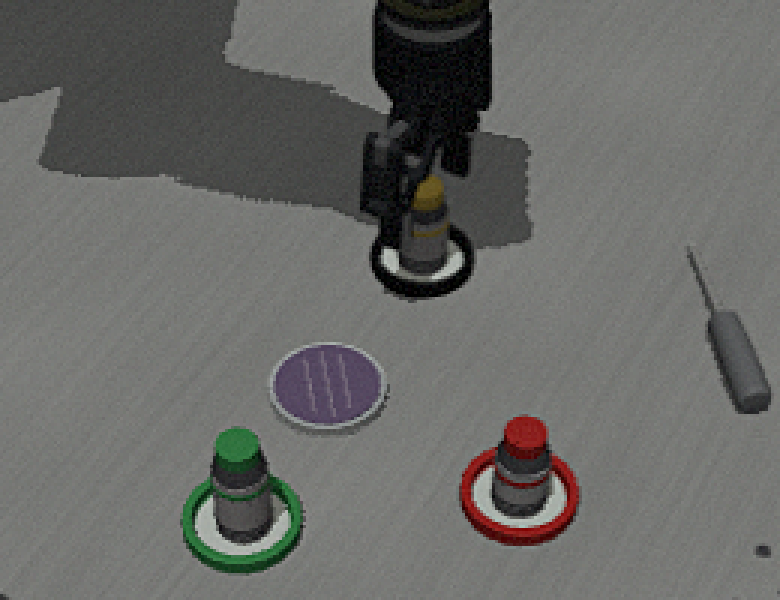

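The jaws straddle the yellow lens. I go about 2 mm lower and close.

```bash
python3 -m crank '[[0,0,0,0,0,0.005,100],[0,0,0,0,0,0.005,100],[0,0,0,0,0,0.005,60],[0,0,0,0,0,0.005,40],[0,0,0,0,0,0.005,20],[0,0,0,0,0,0.005,0],[0,0,0,0,0,0.005,0],[0,0,0,0,0,0.005,0],[0,0,0,0,0,0.005,0],[0,0,0,0,0,0.005,0],[0,0,0,0,0,0.005,0]]'
```

```text
clock: 32.97
ee_pos: [0.4575, 0.262, 0.0181]
ee_rot: [0.0, 0.707, 0.707, 0.0]
ft_force: [-0.4, 0.5, 5.4]
width: 0.388
```

```bash
python3 -m crank '[[0,0,0,0,0,-0.01,0],[0,0,0,0,0,-0.03,0],[0,0,0,0,0,-0.07,0],[0,0,0,0,0,-0.12,0],[0,0,0,0,0,-0.17,0],[0,0,0,0,0,-0.22,0],[0,0,0,0,0,-0.27,0],[0,0,0,0,0,-0.32,0],[0,0,0,0,0,-0.35,0],[0,0,0,0,0,-0.35,0],[0,0,0,0,0,-0.35,0]]'
python3 - <<'E'
from h import *
cv2.imwrite('pics/s25.png',camera('scene')[80:280,200:460,::-1].repeat(3,0).repeat(3,1)); print(go([.474,-.2815,.158]))
E
```

```text
clock: 33.88
ee_pos: [0.4573, 0.2617, 0.1579]
ee_rot: [0.0, 0.707, 0.707, 0.0]
ft_force: [-0.0, 0.5, -1.3]
width: 0.392
[-1.3578  0.0417 -0.0019]
```

View pics/s25.png

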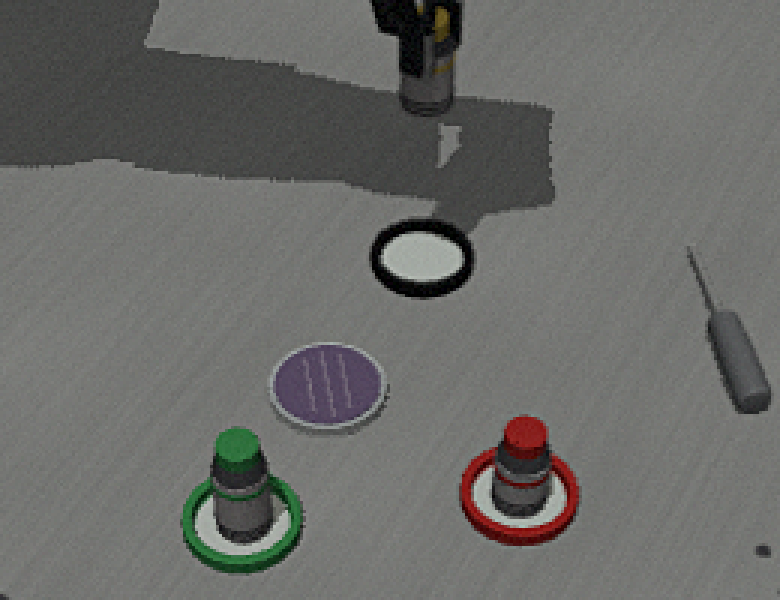

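The lens is held upright high above the spare well. I carry it over to the yellow well in two calls.

```bash
python3 -m crank '[[0,0,0,-0.03,0.001,0,0],[0,0,0,-0.1,0.003,0,0],[0,0,0,-0.17,0.005,0,0],[0,0,0,-0.24,0.007,0,0],[0,0,0,-0.31,0.01,0,0],[0,0,0,-0.38,0.012,0,0],[0,0,0,-0.45,0.014,0,0],[0,0,0,-0.52,0.016,0,0],[0,0,0,-0.59,0.018,0,0],[0,0,0,-0.64,0.02,0,0],[0,0,0,-0.67,0.021,0,0],[0,0,0,-0.68,0.021,0,0]]'
python3 -m crank '[[0,0,0,-0.03,0.001,0,0],[0,0,0,-0.1,0.003,0,0],[0,0,0,-0.17,0.005,0,0],[0,0,0,-0.24,0.007,0,0],[0,0,0,-0.31,0.01,0,0],[0,0,0,-0.38,0.012,0,0],[0,0,0,-0.45,0.014,0,0],[0,0,0,-0.52,0.016,0,0],[0,0,0,-0.59,0.018,0,0],[0,0,0,-0.64,0.02,0,0],[0,0,0,-0.67,0.02,0,0],[0,0,0,-0.677,0.02,0,0]]'
python3 -m crank '[[0,0,0,0,0,0.03,0],[0,0,0,0,0,0.08,0],[0,0,0,0,0,0.13,0],[0,0,0,0,0,0.18,0],[0,0,0,0,0,0.23,0],[0,0,0,0,0,0.28,0],[0,0,0,0,0,0.31,0],[0,0,0,0,0,0.325,0],[0,0,0,0,0,0.335,0],[0,0,0,0,0,0.335,0],[0,0,0,0,0,0.335,0]]'
python3 - <<'E'
from h import *
cv2.imwrite('pics/s26.png',camera('scene')[230:430,80:340,::-1].repeat(3,0).repeat(3,1)); print(go([.474,-.2815,.018]))
E
```

```text
clock: 34.93
ee_pos: [0.4652, -0.0122, 0.1568]
ee_rot: [-0.001, 0.708, 0.707, -0.001]
ft_force: [0.7, -0.0, -2.0]
width: 0.392
clock: 35.93
ee_pos: [0.4737, -0.282, 0.1569]
ee_rot: [-0.001, 0.707, 0.707, -0.0]
ft_force: [0.2, -0.2, -1.3]
width: 0.388
clock: 36.85
ee_pos: [0.4745, -0.2811, 0.0245]
ee_rot: [0.001, 0.707, 0.707, 0.0]
ft_force: [-0.4, -0.3, -2.5]
width: 0.387
[-0.0008 -0.0015  0.0166]
```

View pics/s26.png

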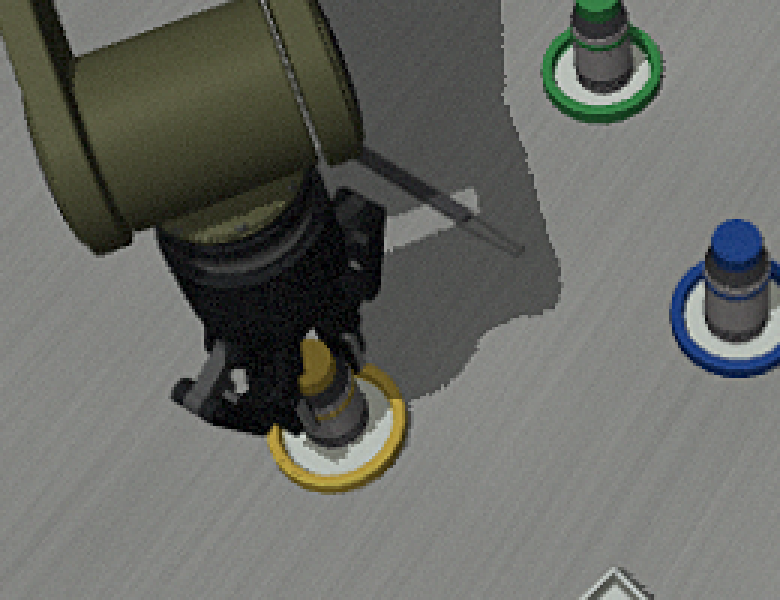

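The lens is centred over the yellow well, about 6 mm up. I set it down.

```bash
python3 -m crank '[[0,0,0,0,0,0.005,0],[0,0,0,0,0,0.01,0],[0,0,0,0,0,0.013,0],[0,0,0,0,0,0.016,0],[0,0,0,0,0,0.016,0],[0,0,0,0,0,0.016,0]]'
```

```text
clock: 37.4
ee_pos: [0.4745, -0.2811, 0.0181]
ee_rot: [0.0, 0.707, 0.707, 0.0]
ft_force: [-2.6, 3.0, 7.0]
width: 0.395
```

```bash
python3 -m crank '[[0,0,0,0,0,0,45],[0,0,0,0,0,0,55],[0,0,0,0,0,0,70],[0,0,0,0,0,0,85],[0,0,0,0,0,0,100],[0,0,0,0,0,0,100],[0,0,0,0,0,0,100],[0,0,0,0,0,0,100]]'
python3 -m crank '[[0,0,0,0,0,-0.02,100],[0,0,0,0,0,-0.06,100],[0,0,0,0,0,-0.12,100],[0,0,0,0,0,-0.2,100],[0,0,0,0,0,-0.28,100],[0,0,0,0,0,-0.36,100],[0,0,0,0,0,-0.4,100],[0,0,0,0,0,-0.4,100],[0,0,0,0,0,-0.4,100]]'
python3 - <<'E'
from h import *
a=camera('scene');b=camera('top');cv2.imwrite('pics/s27.png',a[:,:,::-1]);cv2.imwrite('pics/t27.png',b[:,:,::-1])
measure('scene',a);measure('top',b)
E
```

```text
clock: 38.07
ee_pos: [0.4741, -0.281, 0.0173]
ee_rot: [0.0, 0.707, 0.707, -0.0]
ft_force: [-0.7, -0.2, -0.1]
width: 1.004
clock: 38.82
ee_pos: [0.4742, -0.2811, 0.1782]
ee_rot: [0.001, 0.707, 0.707, 0.0]
ft_force: [-0.7, -0.5, -0.2]
width: 1.002
scene red area 174 box [368 219  14  14] ell [374.6 225.5] [14. 14.] rim [0.5966 0.1403 0.01  ] cap [0.6135 0.0949 0.065 ]
scene red area 426 box [353 229  40  33] ell [372.4 245.7] [30.9 39.3] rim [0.6147 0.0924 0.01  ] cap [0.6303 0.0504 0.065 ]
scene yellow area 266 box [175 344  19  19] ell [184.2 352.8] [17.2 17.9] rim [ 0.4431 -0.2618  0.01  ] cap [ 0.4742 -0.28    0.071 ]
scene yellow area 551 box [169 350  47  44] ell [191.9 371.4] [40.1 44.2] rim [ 0.4746 -0.2821  0.01  ] cap [ 0.5032 -0.2987  0.071 ]
scene yellow area 37 box [179 358  21  13] ell [186.7 358.2] [23.5 24.9] rim [ 0.4527 -0.2676  0.01  ] cap [ 0.483  -0.2853  0.071 ]
scene green area 176 box [272 223  14  15] ell [278.5 229.7] [14.  14.3] rim [0.4378 0.0399 0.01  ] cap [ 0.4724 -0.0067  0.077 ]
scene green area 396 box [261 239  40  32] ell [280.1 254.6] [28.1 38.3] ri
[... 516 characters left out ...]
m [0.6232 0.1017 0.01  ] cap [0.6132 0.0958 0.065 ]
top yellow area 121 box [441 265  19  33] ell [453.8 280.5] [24.1 32.4] rim [ 0.4701 -0.2707  0.01  ] cap [ 0.4671 -0.2575  0.071 ]
top yellow area 57 box [459 277  11   8] ell [464.1 280.4] [6.8 9.4] rim [ 0.4705 -0.2909  0.01  ] cap [ 0.4675 -0.2766  0.071 ]
top yellow area 28 box [635 357   5   7] ell [637.2 359.7] [4.4 6.3] rim [ 0.3132 -0.648   0.01  ] cap [ 0.3185 -0.6147  0.071 ]
top green area 132 box [310 270  13  13] ell [315.7 275.9] [11.9 12.4] rim [ 0.4758 -0.0042  0.01  ] cap [ 0.4722 -0.0052  0.077 ]
top blue area 376 box [357 181  36  36] ell [373.8 199. ] [34. 35.] rim [ 0.6272 -0.1151  0.01  ] cap [ 0.6136 -0.1092  0.083 ]
```

View pics/s27.png

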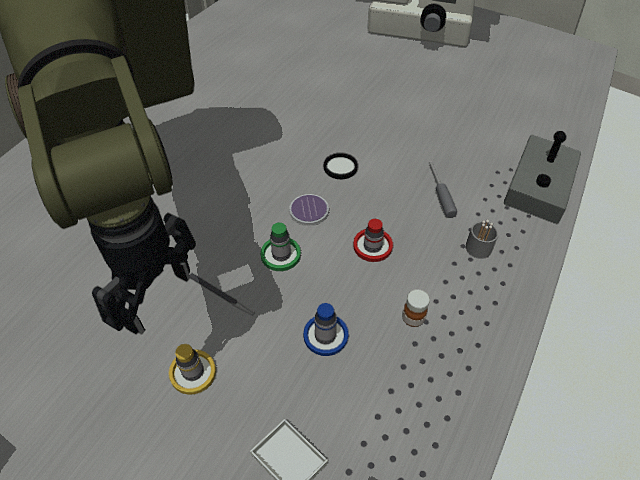

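View pics/t27.png

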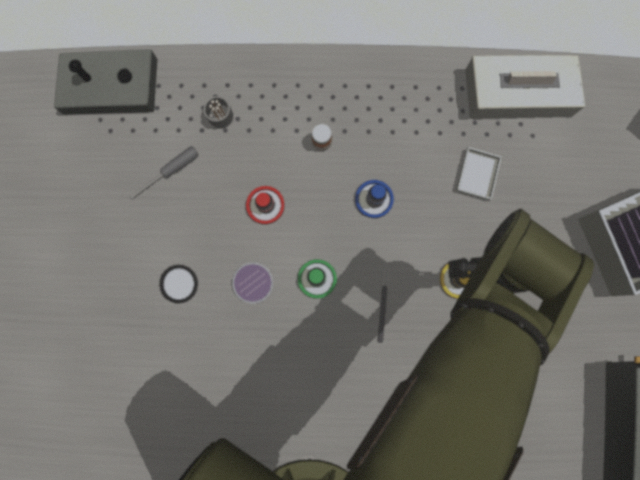

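All four lenses stand upright in their own wells. In the scene picture they are at red (374,240), green (280,245), blue (326,328) and yellow (190,365). The caps are within about 2 mm of the well centres, the dish is still at top (253,283), and the gripper is clear.

```bash
python3 -c "
from bench import *
print(finish_job(), read_state()['clock'])"
```

```text
the job is handed in; nothing more can be done
the job is handed in; nothing more can be done
```

All four objectives now stand upright in the wells of their own colour, and I handed the job in at about 39 s of the 136 s allowed. The hand-in gave no verdict.

- **What I did:** I parked yellow in the spare well, then moved green, red and blue home, and finally moved yellow from the spare well to its own. Each lens was held on its cylinder, lowered until the wrist force showed it standing on the floor, and then released.
- **Last checks, scene view:** each cap axis was within about 2 mm of its well centre, against the 14 mm allowed. The wafer dish was at the same pixels as at the start, and the gripper was open and about 9 cm above the yellow lens.
- **Last checks, top view:** it agreed for red and green. The arm partly hid the yellow lens, and my colour mask missed the blue cap, so I judged blue in that view only by eye. Yellow's position rests on the scene view alone.

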